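Set up the oil bottle labelling lane

ROBOT

A 6-joint arm with a two-finger parallel gripper is mounted at the origin on the work surface. World frame = base frame: x ahead of the robot, y to its left, z up, the work surface at z = 0. Lengths are in m, angles in rad, forces in N, time in s.
With the tool pointing down it reaches from about 0.25 to 0.8 m from the base axis. Payload 8.5 kg.
Tool frame: the origin (TCP) lies on the centre line of the jaws, within the pads' length; the fingertips stand 8 mm ahead of it and the grasp point (between the pads) lies 11 mm behind it; z points along the fingers, y is the direction in which the jaws open and shut (so a half turn about z gives the same grasp; the last joint's range is limited). The gripper opens to 85 mm and grips with 20 to 120 N. Pads are 22 mm wide; open, the fingers measure 114 mm over their backs; the gripper's body (76 mm by 85 mm) begins 54 mm behind the grasp point. The pads swing forward as they close: fully open they stand 13 mm farther back than shut.
Start: joints at [-1.259, 0.238, -0.013, 1.319, 0, 1.571], TCP at [0.161, -0.5, 0.239] pointing down, gripper open.
Joint ranges: [-2.66, 2.66], [-1.03, 1.9], [-1.14, 1.46], [-1.82, 2.27], [-1.45, 1.34], [-3.14, 3.14]. Speed limits (rad/s): [2.22, 2.22, 2.79, 3.14, 3.14, 3.14].

INTERFACE

Orientations are given as a unit quaternion [w, x, y, z].
In Python, from rig import get_state, optics, job gives the robot as it stands. The module is installed in compiled form; this text tells all that it offers.
- The arm moves only by the tool play_rows, never from a script. Its arguments are lists of equal length, an entry for each row: "claw": the opening, from -1 (shut) to 1 (fully open); "translation": the shift along the tool's x, y, z in m, a list of three; "turn": the turn about the tool's z in degrees. In form: {"claw": [claw, ...], "translation": [[tx, ty, tz], ...], "turn": [turn, ...]}. A call has 1 to 20 rows; each row shifts and turns the commanded pose from where the row before left it, along the tool's axes as they then stand; what a row does not reach is not made up. A row lasts 1/12 s, in which the tool goes at most 41.7 mm and 7.16 degrees, less where a joint would pass 70% of its speed; a pose out of reach is approached as far as the arm can. A call with a gripper value outside its range is refused whole. The fingers move at their own pace and stop on an object; "newtons" is the grip in N (left out, the last holds). Time passes only in rows, so rows that do not move let the fingers close. It gives the time, the measured TCP pose, the force and the opening at its end, in the units of the state.
- get_state(): the state, without advancing time (a new reading comes with each control period).
- optics.camera(name): name is "side" or "top" or "wrist"; returns the picture (420x560x3 uint8, red, green, blue); there is no depth.
- optics.camera_params(name): a dict with "intrinsics" (3x3 intrinsics, pixels), "distortion" ([k1, k2, p1, p2, k3] as OpenCV has them; the pictures are not rectified), "R" (3x3) and "t" (3): a world point X has camera coordinates R X + t. Camera axes: x right, y down, z forward; pixel columns grow to the right and rows downward; lengths in m; the calibration is good to about 2 mm. A picture is of the moment at which its call begins: read the wrist's pose just before it. camera_params takes no time and is no camera call; for the wrist camera it gives the pose at the moment of the call.
- job.sign_off(): hands the job in, once; it reports no verdict.
The state is a dict: "time": time; "joint_positions": joint angles; "joint_vel": joint speeds; "joint_efforts": joint torques, N m; "tcp_pos": TCP position; "tcp_rot": TCP orientation; "wrist_force": force on the tool from outside, world axes, zero at the start; "wrist_torque": the same for the moment, N m; "grip_width": opening from 0.0 (shut) to 1.0 (fully open).
Only numpy, scipy, OpenCV 4.12 (cv2) and the standard library are available. Lean on these libraries where they do the work, as an engineer would, in place of code of your own. Each camera call takes 0.05 s, during which the arm holds its last target. There are 200 camera calls.

TASK

Stand every tipped oil bottle up again, on its base on the black belt of the lane, in single file with the bottles already standing. Set the lane's end stop to the brass marker: turn the screw knob to wind the stop out at least 6 mm past the marker, then wind it back in and line its pointer up with the marker, so that the last turn is towards the bottles and the screw's play is taken up. Then bring the lead bottle, the standing one nearest the stop, up to the stop's face, touching it or nearly so, and leave all bottles standing and everything else on the bench as it was.

Things in the scene. Friction and masses are not known exactly. Their poses are not given: they have to be found in the camera images.
- lane: Fixed labelling lane. Origin on the bench under its middle; y along the lane towards the knob, x across it away from the robot (the lane is turned 6 to 17 degrees clockwise from the bench), z up. Floor 12 mm above the bench; side lips at x = +-65 mm (6 mm thick, 10 mm above the floor), end lip at y = -333 mm. Black belt strip 80 mm wide down its middle. Scale rail along the far side by the stop, x = 74 to 98 mm, 30 mm high.
- knob (a joint): Knob angle (rad, vertical axis, grows counterclockwise from above; at 0 its bar lies along lane x). Drives a nut 3.2 mm per rad (20 mm a turn): counterclockwise winds the stop out (lane +y, away from the bottles), clockwise in, towards them. Starts at 0, range -9 to 18, takes about 0.1 N m, stays where it is left.
- knob_grip (a point): Middle of the knob's grip bar: black bar 52 mm long, 14 mm thick, 32 mm tall, its top 12 mm above this point and 101 mm above the bench, its foot 20 mm below this point on a 48 mm disc. Turns with the knob; x along the bar. Sits on a grey gear housing 90 x 90 x 55 mm, centred on the knob's axis at lane y = 305 mm.
- stop (a joint): Travel of the end stop along the lane (m); grows outwards, lane +y, away from the bottles. Range -0.015 to 0.040. It slides with about 4 N of friction and stays where it is left. stop minus marker is the pointer's error, positive when the stop is out past the marker.
- marker (a joint): Position of the brass marker on the scale rail, on the same scale as stop; fixed during a run, do not move.
- play (a joint): Play of the worn screw: where the nut stands in the stop's slot (m), -0.002 to 0.002 (4 mm in all, 1.25 rad of knob). +0.002: the nut bears on the stop outwards (after winding out); -0.002: inwards (after winding in: play taken up against the bottles' push). In between, the knob turns without moving the stop.
- pointer (a point): Tip of the steel pointer on the stop, above the scale rail, 36 mm above the bench; axes as the lane's.
- mark (a point): The brass marker's point on the scale rail, same height and x as the pointer; the stop is set when the two agree along lane y. Axes as the lane's. At the start the pointer lies some 8 to 18 mm inwards (-y) of it.
- stop_face (a point): Centre of the face of the stop plate that looks at the bottles (towards -y); plate 112 mm wide, 14 to 74 mm above the bench. Axes as the lane's.
- bottle1: White square plastic oil bottle, body 40 x 40 mm and 70 mm tall, with a round black cap of 20 mm diameter on top (94 mm overall), about 120 g. Origin: centre of the underside; its z axis runs from the base to the cap. Starts tipped over, lying on one flat side across the lane with its cap away from the robot, roughly along lane +x. It may be absent.
- bottle2: White square plastic oil bottle, body 40 x 40 mm and 70 mm tall, with a round black cap of 20 mm diameter on top (94 mm overall), about 120 g. Origin: centre of the underside; its z axis runs from the base to the cap. Starts tipped over, lying on one flat side across the lane with its cap away from the robot, roughly along lane +x. It may be absent.
- bottle3: White square plastic oil bottle, body 40 x 40 mm and 70 mm tall, with a round black cap of 20 mm diameter on top (94 mm overall), about 120 g. Origin: centre of the underside; its z axis runs from the base to the cap. Starts tipped over, lying on one flat side across the lane with its cap away from the robot, roughly along lane +x. It may be absent.
- row_bottle: White square plastic oil bottle, body 40 x 40 mm and 70 mm tall, with a round black cap of 20 mm diameter on top (94 mm overall), about 120 g. Origin: centre of the underside; its z axis runs from the base to the cap. Stands upright on the belt at the start.
- lead_bottle: White square plastic oil bottle, body 40 x 40 mm and 70 mm tall, with a round black cap of 20 mm diameter on top (94 mm overall), about 120 g. Origin: centre of the underside; its z axis runs from the base to the cap. The lead bottle: stands upright on the belt, nearest to the stop.
- thread_cone: Bystander: white cone of thread, 68 mm wide, 115 mm tall, upright on the bench; origin at the middle of its underside.
- tape_roll: Bystander: cardboard-coloured roll, 90 mm outside, 24 mm tall, lying flat; origin at the middle of its underside.
- needle_tin: Bystander: flat steel tin 85 x 55 x 18 mm; origin at the middle of its underside.
Not all that is in view belongs to the job. What is shaped like the row_bottle but orange or turquoise is not meant. What is shaped like the bottle3 but pink is not meant.

How it is judged:
On the way, in this order (a step that is already met when the one before it is completed fails the run):
1. The stop has been wound out past the marker, by 4 mm or more (pointer beyond marker, away from the bottles) (y of pointer in the frame of mark above 0.004 m), for 0.2 s.
2. The stop has been wound back in: pointer within 2 mm of the marker, and the play taken up inwards (play below -0.001) (y of pointer in the frame of mark between -0.002 and 0.002 m and value of joint play below -0.001 m), for 0.2 s.
3. The lead bottle stands upright at the stop, its near side within 9 mm of the face (angle between lead_bottle's own z axis and vertical below 0.12 rad and x of lead_bottle in the frame of lane between -0.021 and 0.021 m and z of lead_bottle in the frame of lane between 0.006 and 0.018 m and y of lead_bottle in the frame of lane above -0.312 m and y of lead_bottle in the frame of stop_face between -0.029 and -0.014 m and linear speed of lead_bottle below 0.03 m/s), for 0.2 s.
At the end, for the whole second after the job is handed in: All bottles stand upright (within 7 degrees), at rest, on the black belt (base centre within 21 mm of the lane's centre line); pointer within 2 mm of the marker, play taken up inwards (play below -0.001); lead bottle within 9 mm of the stop's face (base centre within 29 mm) (all of step 2 and all of step 3 and angle between each of bottle1, bottle2, bottle3, row_bottle's own z axis and vertical below 0.12 rad and x of bottle1 in the frame of lane between -0.021 and 0.021 m and z of bottle1 in the frame of lane between 0.006 and 0.018 m and y of each of bottle1, bottle2, bottle3, row_bottle in the frame of lane above -0.312 m and y of each of bottle1, bottle2, bottle3, row_bottle in the frame of stop_face below -0.014 m and linear speed of each of bottle1, bottle2, bottle3, row_bottle below 0.03 m/s and x of bottle2 in the frame of lane between -0.021 and 0.021 m and z of bottle2 in the frame of lane between 0.006 and 0.018 m and x of bottle3 in the frame of lane between -0.021 and 0.021 m and z of bottle3 in the frame of lane between 0.006 and 0.018 m and x of row_bottle in the frame of lane between -0.021 and 0.021 m and z of row_bottle in the frame of lane between 0.006 and 0.018 m and velocity of joint stop between -0.005 and 0.005 m/s); the robot touches nothing.
It fails at once if A bystander (thread cone, tape roll or needle tin) is moved by more than 25 mm (distance of any of thread_cone, tape_roll, needle_tin from where it was at the start of the episode above 0.025 m).
Of bottle1, bottle2, bottle3 only 2 to 3 are there at a start; the rules pass over those that are not, and their reading is None.
At some moment in a run one of bottle1, bottle2, bottle3 may be knocked a few centimetres aside while the robot is not near it.
Once in a run the grip may slacken for a moment while it holds something.
It also fails if it takes over 210 s, if anything falls off the work surface, if the arm or the gripper's body presses on something with over 40 N, if the wrist force passes 120 N, or if a joint passes its speed limit or range.

## Working session

There is one attempt and no reset: what is moved stays moved. The work goes in short steps, Python scripts to look and compute and a tool call to move; the robot and the scene stay as the last step left them, time stands still between calls to the robot, and variables do not carry over. Pictures are saved under pics/ and viewed, on a budget of 14 in all, crops included, one or two more only if the job needs it, and the job is handed in when it is done.

Besides the shell and the picture viewer there is one more tool, called after "Emit:" as name([rows], argument=value, ...), one row to a line, values as JSON. play_rows: Moves the arm, as the interface text tells. Its arguments: {"type":"object","properties":{"claw":{"type":"array"},"translation":{"type":"array"},"turn":{"type":"array"},"newtons":{"type":"number"}},"required":["claw","translation","turn"]}

```bash
mkdir -p pics; cat > h.py <<'E'
import numpy as np, cv2
from rig import get_state, optics, job
from scipy.spatial.transform import Rotation as Ro
def par(n):
    p=optics.camera_params(n); return [np.array(p[k],float) for k in ("intrinsics","distortion","R","t")]
def save(n,f,crop=None,s=1):
    im=optics.camera(n)[:,:,::-1]
    cv2.imwrite(f'pics/{f}_raw.png',im)
    if crop: im=im[crop[1]:crop[3],crop[0]:crop[2]]
    if s!=1: im=cv2.resize(im,None,fx=s,fy=s,interpolation=cv2.INTER_CUBIC)
    cv2.imwrite(f'pics/{f}.png',im)
def ray(n,uv,z,P=None):
    K,D,R,t=P or par(n)
    uv=np.array(uv,float).reshape(-1,1,2)
    q=cv2.undistortPoints(uv,K,D).reshape(-1,2)
    d=np.c_[q,np.ones(len(q))]@R; c=-R.T@t
    z=np.broadcast_to(z,len(q))
    return c+d*((z-c[2])/d[:,2])[:,None]
def proj(n,X,P=None):
    K,D,R,t=P or par(n)
    return cv2.projectPoints(np.array(X,float).reshape(-1,3),cv2.Rodrigues(R)[0],t,K,D)[0].reshape(-1,2)
def st():
    s=get_state(); w,x,y,z=s['tcp_rot']; M=Ro.from_quat([x,y,z,w]).as_matrix()
    print('t',round(s['time'],2),'tcp',np.round(s['tcp_pos'],4),'x',np.round(M[:,0],3),'y',np.round(M[:,1],3),'z',np.round(M[:,2],3),'F',np.round(s['wrist_force'],1),'g',round(s['grip_width'],3),'q',np.round(s['joint_positions'],2))
    return s,M
E
python3 - <<'E'
from h import *
st()
for n in("top","side"):
    save(n,n+'0',None,1.42); K,D,R,t=par(n); print(n,K[0,0],-R.T@t)
E
```

```text
t 0.0 tcp [ 0.1609 -0.4993  0.2387] x [ 0.952  0.307 -0.   ] y [ 0.307 -0.952 -0.001] z [-0.     0.001 -1.   ] F [ 0.3 -0.1  0.2] g 0.997 q [-1.26  0.24 -0.01  1.32 -0.    1.57]
top 395.75685423531 [ 0.40428784 -0.04578551  0.99746538]
side 464.12629444709256 [0.02905495 0.86944232 0.65827685]
```

View pics/top0.png

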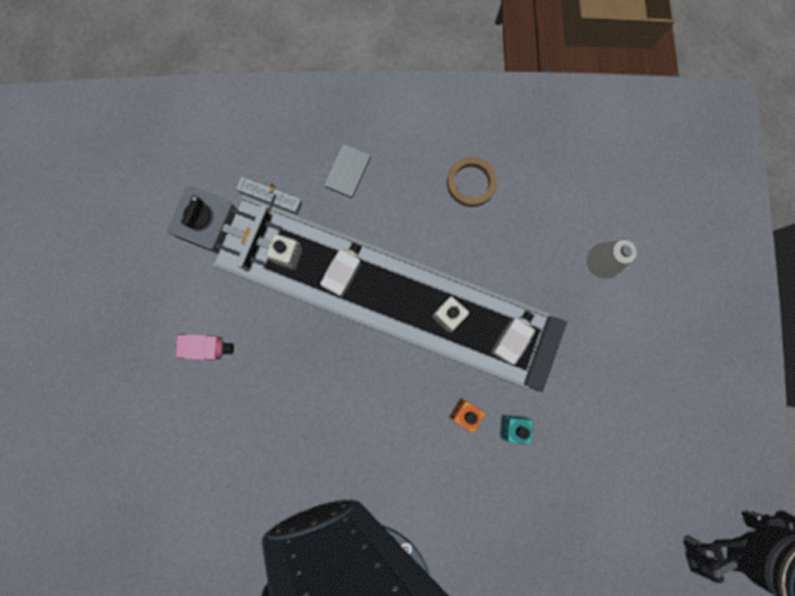

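View pics/side0.png

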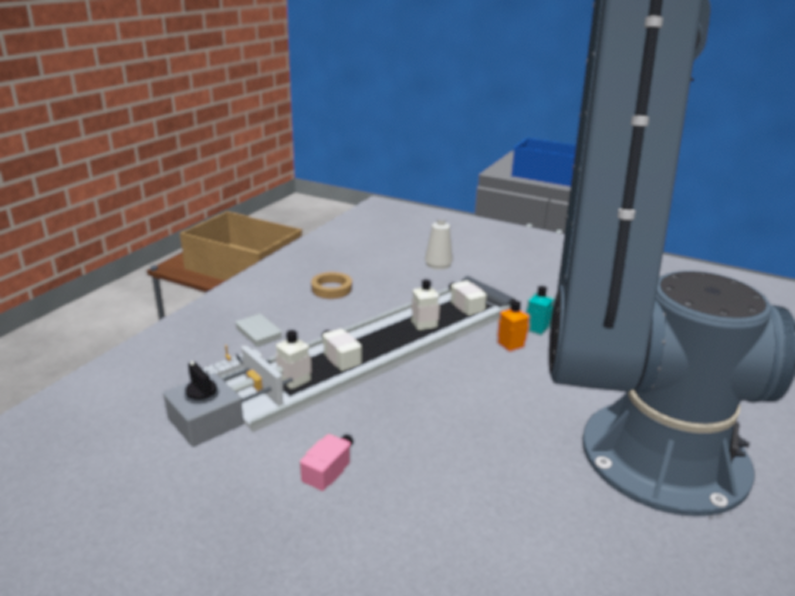

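The top view (scaled 1.42) shows:
- **Knob:** (196,214).
- **Lead bottle:** standing at (283,248), nearest the stop.
- **Row bottle:** white, standing at (452,314).
- **Tipped bottles:** white, at (342,270) and (516,340). I see no third one.
- **Not meant:** pink (205,347), orange (468,415) and turquoise (519,430).
- **Bystanders:** tin (348,170), tape roll (472,181) and cone (622,252).

I'll enlarge the lane to measure and confirm.

```bash
python3 - <<'E'
import cv2
im=cv2.imread('pics/top0_raw.png')[120:280,110:410]
cv2.imwrite('pics/c1.png',cv2.resize(im,None,fx=2.6666,fy=2.6666,interpolation=cv2.INTER_CUBIC))
E
```

```text
(no output)
```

View pics/c1.png

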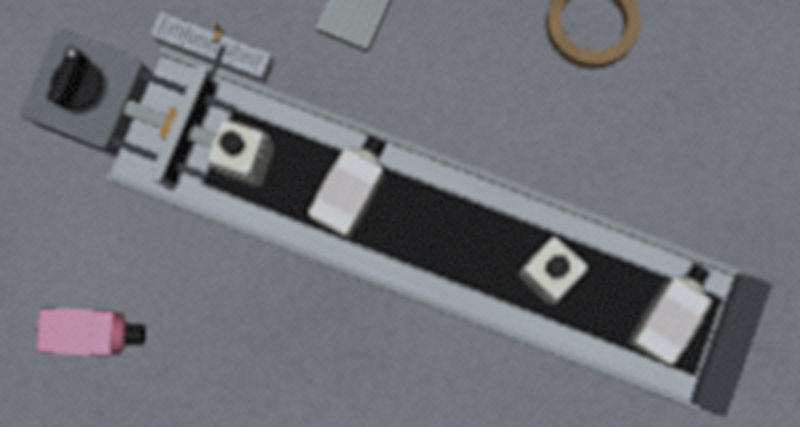

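```bash
cat >> h.py <<'E'
def lane_fit(pts,P):  # world -> lane
    return (np.asarray(pts)-P[0])@P[1]
E
python3 - <<'E'
from h import *
def c(l): return np.array(l,float)/2.6666+[110,120]
def g(name,l,z):
    X=ray('top',c(l),z); print(name,np.round(X[:,:2],4).tolist()); return X[:,:2]
far=g('far',[(240,75),(735,268)],.022); near=g('near',[(110,178),(690,402)],.022)
d=(far[0]-far[1]);d2=near[0]-near[1]
print(np.degrees(np.arctan2(-d[0],d[1]))*-1,np.degrees(np.arctan2(d2[0],d2[1])))
h=g('house',[(65,28),(148,62),(22,118),(108,150)],.055);print('axis',h.mean(0))
g('bar',[(72,52),(66,103)],.101)
g('caps',[(233,144),(557,267)],.106)
g('A',[(345,147),(383,163),(348,235),(308,218),(374,148)],[.052]*4+[.032])
g('B',[(672,278),(712,293),(677,363),(635,345),(698,273)],[.052]*4+[.032])
g('endlip',[(735,275),(690,400)],.022)
g('pointer,mark',[(212,70),(218,36)],.036)
g('plate',[(215,78),(172,180)],.074)
E
```

```text
far [[0.6702, 0.1306], [0.4821, -0.3345]]
near [[0.5722, 0.2523], [0.3583, -0.2876]]
22.020828687600392 21.61503762380468
house [[0.7088, 0.2898], [0.6747, 0.2103], [0.6236, 0.3267], [0.5925, 0.2448]]
axis [0.64988132 0.26791344]
bar [[0.6718, 0.2661], [0.6257, 0.2696]]
caps [[0.5863, 0.1204], [0.4778, -0.1561]]
A [[0.5936, 0.0281], [0.5785, -0.0065], [0.5129, 0.0253], [0.5286, 0.0614], [0.5964, 0.0027]]
B [[0.4712, -0.2672], [0.4572, -0.3035], [0.3947, -0.2694], [0.4114, -0.2317], [0.477, -0.2965]]
endlip [[0.4755, -0.3343], [0.3601, -0.2876]]
pointer,mark [[0.6716, 0.1545], [0.7045, 0.1496]]
plate [[0.6535, 0.1437], [0.5609, 0.1804]]
```

```bash
python3 - <<'E'
from h import *
X=[(.5863,.1204,.106),(.4778,-.1561,.106),(.6499,.268,.101),(.6499,.268,.055),(.3601,-.2876,.022),(.4755,-.3343,.022),(.5964,.0027,.032)]
print(np.round(proj('side',X)*1.42).tolist()); print(np.round(proj('top',X)*1.42).tolist())
for n in('top','side'):
  K,D,R,t=par(n); print(n,np.round(K,1).tolist(),np.round(D,3).tolist(),np.round(R,3).tolist())
E
```

```text
[[293.0, 331.0], [425.0, 281.0], [201.0, 366.0], [204.0, 391.0], [503.0, 306.0], [459.0, 284.0], [327.0, 336.0]]
[[280.0, 247.0], [453.0, 313.0], [193.0, 211.0], [202.0, 218.0], [524.0, 383.0], [548.0, 317.0], [355.0, 249.0]]
top [[395.8, 0.0, 276.5], [0.0, 395.8, 207.0], [0.0, 0.0, 1.0]] [-0.101, 0.0, 0.0, 0.0, 0.0] [[-0.01, -1.0, 0.015], [-0.993, 0.008, -0.116], [0.116, -0.016, -0.993]]
side [[464.1, 0.0, 277.0], [0.0, 464.1, 215.3], [0.0, 0.0, 1.0]] [-0.046, 0.0, 0.0, 0.0, 0.0] [[-0.887, -0.461, 0.027], [-0.242, 0.413, -0.878], [0.394, -0.785, -0.478]]
```

Emit:
play_rows([
  [0.027,-0.022,0],
  [0.027,-0.022,0],
  [0.027,-0.022,0],
  [0.027,-0.022,0],
  [0.027,-0.022,0],
  [0.027,-0.022,0],
  [0.027,-0.022,0],
  [0.027,-0.022,0],
  [0.027,-0.022,0],
  [0.027,-0.022,0],
  [0.027,-0.022,0],
  [0.027,-0.022,0],
  [0.027,-0.022,0],
  [0.027,-0.022,0],
  [0.027,-0.022,0],
  [0.027,-0.022,0],
  [0.027,-0.022,0],
  [0.027,-0.022,0],
  [0.027,-0.022,0],
  [0.027,-0.022,0],
], claw=[1,1,1,1,1,1,1,1,1,1,1,1,1,1,1,1,1,1,1,1], turn=[0,0,0,0,0,0,0,0,0,0,0,0,0,0,0,0,0,0,0,0])

```text
time: 1.77
tcp_pos: [0.5405, 0.0865, 0.239]
tcp_rot: [-0.0, 0.988, 0.155, -0.0]
wrist_force: [0.4, -1.3, 0.2]
grip_width: 0.998
```

```bash
python3 - <<'E'
from h import *
s,M=st(); print(M.T@(np.array([.65,.268,.239])-s['tcp_pos'])); K,D,R,t=par('wrist'); print(-R.T@t-s['tcp_pos'],R[2],K[0,0])
E
```

```text
t 1.77 tcp [0.5405 0.0865 0.239 ] x [ 0.952  0.307 -0.001] y [ 0.307 -0.952 -0.   ] z [-0.001 -0.    -1.   ] F [ 0.4 -1.3  0.2] g 0.998 q [0.16 0.28 0.04 1.33 0.   2.99]
[ 1.59945586e-01 -1.39065995e-01 -8.78458533e-05]
[0.0799202  0.02593524 0.13435428] [-0.30909872 -0.09884236 -0.94587958] 308.5588939976827
```

Emit:
play_rows([
  [0.032,-0.028,0],
  [0.032,-0.028,0],
  [0.032,-0.028,0],
  [0.032,-0.028,0],
  [0.032,-0.028,0],
  [0,0,0],
  [0,0,0],
  [0,0,0],
  [0,0,0],
  [0,0,0],
  [0,0,0],
  [0,0,0],
  [0,0,0],
  [0,0,0],
  [0,0,0],
  [0,0,0],
  [0,0,0],
  [0,0,0],
  [0,0,0],
  [0,0,0],
], claw=[1,1,1,1,1,1,1,1,1,1,1,1,1,1,1,1,1,1,1,1], turn=[0,0,0,0,0,-7,-7,-7,-7,-7,-7,-7,-7,-7,-7,-7,-7,-7,-7,-7])

```text
time: 3.43
tcp_pos: [0.6532, 0.2442, 0.239]
tcp_rot: [-0.007, 0.458, 0.889, 0.005]
wrist_force: [-0.1, -0.1, 0.1]
grip_width: 1.006
```

Emit:
play_rows([
  [0,0,0],
  [0,0,0],
  [0,0,0],
  [0,0,0],
  [0,0,0],
  [0,0,0],
], claw=[1,1,1,1,1,1], turn=[-7,-7,-7,-7,-7,0])

```text
time: 3.93
tcp_pos: [0.6533, 0.2442, 0.239]
tcp_rot: [-0.005, 0.17, 0.985, 0.007]
wrist_force: [0.1, 0.7, -0.1]
grip_width: 0.996
```

```bash
python3 - <<'E'
from h import *
import json
s,M=st(); P=par('wrist'); json.dump([p.tolist() for p in P],open('w1.json','w')); save('wrist','w1',None,1.42)
E
```

```text
t 3.93 tcp [0.6533 0.2442 0.239 ] x [-0.942  0.334  0.012] y [0.335 0.942 0.012] z [-0.007  0.015 -1.   ] F [ 0.1  0.7 -0.1] g 0.996 q [0.35 0.55 0.48 1.5  0.02 0.69]
```

View pics/w1.png

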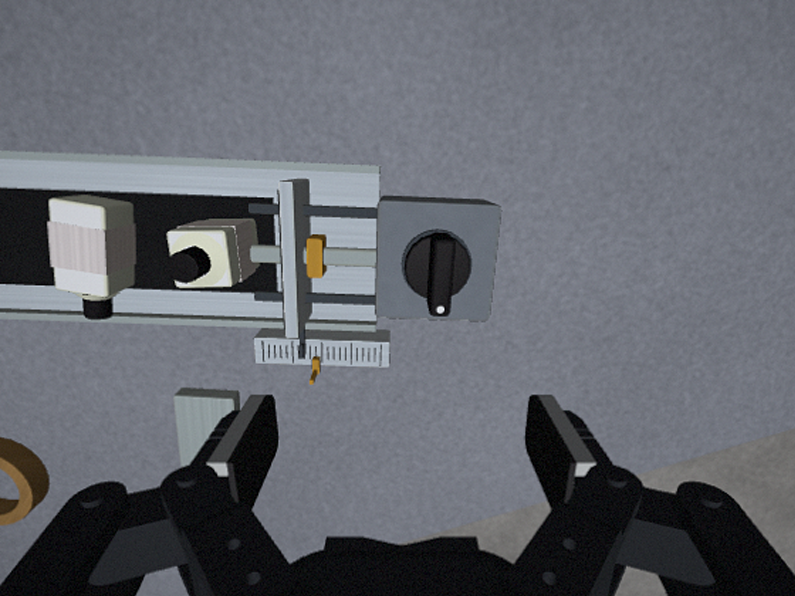

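This wrist view (scaled 1.42) shows the knob disc at (437,265), the bar from (442,237) to (440,314), the pointer at (302,356) and the brass marker at (316,360). The lead cap is at (192,263), and tipped bottle A has its cap at (97,306).

```bash
python3 - <<'E'
from h import *
import json
P=[np.array(p) for p in json.load(open('w1.json'))]
s,M=st()
def g(n,uv,z):
    X=ray('w',np.array(uv)/1.42,z,P)[:,:2]; print(n,np.round(X,4).tolist()); return X
h=g('house',[(378,196),(500,204),(490,321),(377,318)],.055); print(h.mean(0))
g('disc',[(437,265)],.069); b=g('bar',[(442,237),(440,314)],.101); print(b.mean(0),np.degrees(np.arctan2(*(b[1]-b[0])[::-1])))
f=g('far lip',[(0,319),(378,331)],.022); n=g('near lip',[(0,152),(378,165)],.022)
for l in (f,n): d=l[1]-l[0]; print(np.degrees(np.arctan2(d[0],d[1])))
g('ptr,mark',[(302,356),(316,362)],.036)
g('lead cap',[(192,263)],.106)
g('rail',[(257,337),(390,340)],.03)
im=cv2.imread('pics/w1_raw.png')[215:275,170:290]; cv2.imwrite('pics/c2.png',cv2.resize(im,None,fx=6,fy=6,interpolation=cv2.INTER_CUBIC))
E
```

```text
t 3.98 tcp [0.6533 0.2442 0.2391] x [-0.94   0.342  0.012] y [0.342 0.94  0.012] z [-0.007  0.016 -1.   ] F [0.3 0.3 0.6] g 1.001 q [0.35 0.55 0.48 1.5  0.02 0.7 ]
house [[0.5916, 0.2519], [0.626, 0.332], [0.7091, 0.3009], [0.6771, 0.2192]]
[0.65094234 0.27597937]
disc [[0.6497, 0.2755]]
bar [[0.626, 0.2835], [0.674, 0.2666]]
[0.64998843 0.27505826] -19.357338199104067
far lip [[0.58, -0.0877], [0.6989, 0.2105]]
near lip [[0.4666, -0.0075], [0.5717, 0.258]]
21.741167076979337
21.582010325936842
ptr,mark [[0.6935, 0.145], [0.7026, 0.1538]]
lead cap [[0.5881, 0.132]]
rail [[0.6667, 0.1142], [0.7072, 0.2186]]
```

View pics/c2.png

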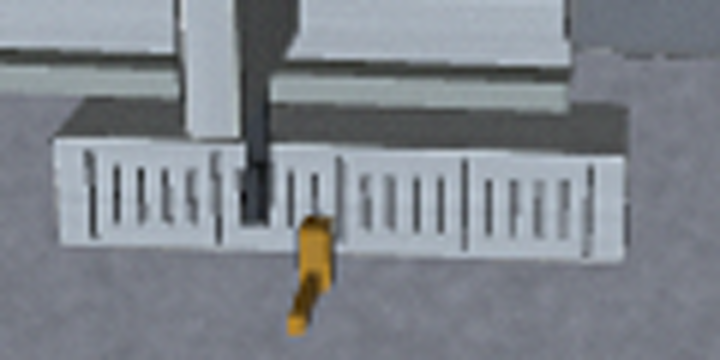

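Emit:
play_rows([
  [0.006,0.013,0],
  [0.006,0.013,0],
  [0,0,0.03],
  [0,0,0.03],
  [0,0,0.03],
  [0,0,0.03],
  [0,0,0.025],
  [0,0,0],
  [0,0,0],
], claw=[1,1,1,1,1,1,1,1,1], turn=[1,0,0,0,0,0,0,0,0])

```text
time: 4.73
tcp_pos: [0.6494, 0.2754, 0.094]
tcp_rot: [-0.006, 0.182, 0.983, 0.006]
wrist_force: [0.5, 0.3, -0.0]
grip_width: 1.001
```

```bash
python3 - <<'E'
from h import *
s,M=st(); print(M.T@(np.array([.650,.2755,.082])-s['tcp_pos']),np.degrees(np.arctan2(M[1,0],M[0,0])))
E
```

```text
t 4.73 tcp [0.6494 0.2754 0.094 ] x [-0.934  0.357  0.013] y [0.357 0.934 0.011] z [-0.009  0.015 -1.   ] F [ 0.5  0.3 -0. ] g 1.001 q [0.39 0.62 0.22 1.18 0.02 0.76]
[-0.00066089  0.00020215  0.01198826] 159.0718092638867
```

Emit:
play_rows([
  [0,0,0.012],
  [0,0,0],
  [0,0,0],
  [0,0,0],
  [0,0,0],
  [0,0,0],
  [0,0,0],
  [0,0,0],
  [0,0,0],
  [0,0,0],
], claw=[1,-1,-1,-1,-1,-1,-1,-1,-1,-1], turn=[0,0,0,0,0,0,0,0,0,-5], newtons=60)

```text
time: 5.57
tcp_pos: [0.6504, 0.2749, 0.084]
tcp_rot: [-0.004, 0.139, 0.99, 0.007]
wrist_force: [-1.6, -2.3, 5.8]
grip_width: 0.149
```

```bash
python3 - <<'E'
from h import *
s,M=st(); print(s['wrist_torque'])
E
```

```text
t 5.57 tcp [0.6504 0.2749 0.084 ] x [-0.961  0.275  0.009] y [0.275 0.961 0.013] z [-0.005  0.015 -1.   ] F [-1.6 -2.3  5.8] g 0.149 q [0.39 0.62 0.2  1.15 0.02 0.67]
[-0.79209663  0.40807894 -0.09048835]
```

Emit:
play_rows([
  [0,0,0],
  [0,0,0],
  [0,0,0],
  [0,0,0],
  [0,0,0],
  [0,0,0],
  [0,0,0],
  [0,0,0],
  [0,0,0],
  [0,0,0],
  [0,0,0],
  [0,0,0],
  [0,0,0],
  [0,0,0],
  [0,0,0],
  [0,0,0],
  [0,0,0],
  [0,0,0],
  [0,0,0],
  [0,0,0],
], claw=[-1,-1,-1,-1,-1,-1,-1,-1,-1,-1,-1,-1,-1,-1,-1,-1,-1,-1,-1,-1], turn=[-7,-7,-7,-7,-7,-7,-7,-7,-7,-7,-7,-7,-7,-7,-7,-7,-7,-7,-7,-7])

```text
time: 7.23
tcp_pos: [0.6519, 0.2737, 0.084]
tcp_rot: [-0.005, 0.885, -0.466, -0.004]
wrist_force: [5.7, -5.8, 3.3]
grip_width: 0.154
```

Emit:
play_rows([
  [0,0,0],
  [0,0,0],
  [0,0,0],
  [0,0,0],
  [0,0,0],
  [0,0,0],
  [0,0,0],
  [0,0,0],
  [0,0,0],
  [0,0,0],
  [0,0,0],
  [0,0,0],
  [0,0,0],
  [0,0,0],
  [0,0,0],
  [0,0,0],
], claw=[-1,-1,-1,-1,-1,-1,-1,-1,-1,-1,1,1,1,1,1,1], turn=[-7,-7,-7,-7,-7,-7,-7,-7,0,0,0,0,0,0,0,0])

```text
time: 8.57
tcp_pos: [0.6501, 0.2754, 0.083]
tcp_rot: [-0.008, 1.0, 0.001, -0.003]
wrist_force: [0.6, -0.1, -0.1]
grip_width: 0.978
```

```bash
python3 - <<'E'
from h import *
s,M=st(); print(s['wrist_torque'],M.T@(np.array([.650,.2755,.082])-s['tcp_pos']),np.degrees(np.arctan2(M[1,0],M[0,0])))
E
```

```text
t 8.57 tcp [0.6501 0.2754 0.083 ] x [ 1.     0.003 -0.006] y [ 0.003 -1.    -0.016] z [-0.006  0.016 -1.   ] F [ 0.6 -0.1 -0.1] g 0.978 q [ 0.39  0.62  0.2   1.15  0.02 -2.75]
[-0.00978406 -0.02473755  0.0379582 ] [-1.08707364e-04 -9.85844133e-05  9.75130650e-04] 0.150306711378212
```

Emit:
play_rows([
  [0,0,0],
  [0,0,0],
  [0,0,0],
  [0,0,0],
  [0,0,0],
  [0,0,0],
  [0,0,0],
  [0,0,0],
  [0,0,0],
  [0,0,0],
  [0,0,0],
  [0,0,0],
  [0,0,0],
  [0,0,0],
  [0,0,0],
  [0,0,0],
  [0,0,0],
  [0,0,0],
  [0,0,0],
  [0,0,0],
], claw=[1,1,1,1,1,1,1,1,1,1,1,1,1,1,1,1,1,1,1,1], turn=[7,7,7,7,7,7,7,7,7,7,7,7,7,7,7,7,7,7,7,7])

```text
time: 10.23
tcp_pos: [0.6502, 0.2753, 0.083]
tcp_rot: [-0.0, -0.34, 0.94, 0.008]
wrist_force: [0.2, -0.3, 0.8]
grip_width: 1.001
```

Emit:
play_rows([
  [0,0,0],
  [0,0,0],
  [0,0,0],
  [0,0,0],
  [0,0,0],
  [0,0,0],
  [0,0,0],
  [0,0,0],
  [0,0,0],
  [0,0,0],
  [0,0,0],
  [0,0,0],
  [0,0,0],
  [0,0,0],
], claw=[1,1,1,1,1,1,1,-1,-1,-1,-1,-1,-1,-1], turn=[7,7,7,7,7,5,0,0,0,0,0,0,0,0])

```text
time: 11.4
tcp_pos: [0.6503, 0.2747, 0.0832]
tcp_rot: [-0.003, -0.001, 1.0, 0.007]
wrist_force: [-0.4, -3.7, 2.3]
grip_width: 0.156
```

Emit:
play_rows([
  [0,0,0],
  [0,0,0],
  [0,0,0],
  [0,0,0],
  [0,0,0],
  [0,0,0],
  [0,0,0],
  [0,0,0],
  [0,0,0],
  [0,0,0],
  [0,0,0],
  [0,0,0],
  [0,0,0],
  [0,0,0],
  [0,0,0],
  [0,0,0],
  [0,0,0],
  [0,0,0],
  [0,0,0],
  [0,0,0],
], claw=[-1,-1,-1,-1,-1,-1,-1,-1,-1,-1,-1,-1,-1,-1,-1,-1,-1,-1,-1,-1], turn=[-7,-7,-7,-7,-7,-7,-7,-7,-7,-7,-7,-7,-7,-7,-7,-7,-7,-7,-7,-7])

```text
time: 13.07
tcp_pos: [0.6522, 0.2738, 0.0833]
tcp_rot: [-0.006, 0.941, -0.339, -0.003]
wrist_force: [6.5, -4.9, -1.4]
grip_width: 0.148
```

Emit:
play_rows([
  [0,0,0],
  [0,0,0],
  [0,0,0],
  [0,0,0],
  [0,0,0],
  [0,0,0],
  [0,0,0],
  [0,0,0],
  [0,0,0],
], claw=[-1,-1,-1,-1,-1,-1,-1,-1,-1], turn=[-7,-7,-7,-7,-7,-7,-7,-1,0])

```text
time: 13.82
tcp_pos: [0.6525, 0.2746, 0.0833]
tcp_rot: [-0.007, 0.996, 0.089, -0.0]
wrist_force: [8.5, -2.5, -3.0]
grip_width: 0.156
```

```bash
python3 - <<'E'
from h import *
import json
s,M=st(); print(np.degrees(np.arctan2(M[1,0],M[0,0])))
json.dump([p.tolist() for p in par('wrist')],open('w2.json','w'))
save('wrist','w2',None,1.42); save('top','t2',(110,120,260,220),5)
E
```

```text
t 13.82 tcp [0.6525 0.2746 0.0833] x [0.984 0.177 0.001] y [ 0.177 -0.984 -0.015] z [-0.002  0.015 -1.   ] F [ 8.5 -2.5 -3. ] g 0.156 q [ 0.39  0.62  0.2   1.15  0.01 -2.93]
10.209567170900723
```

View pics/w2.png

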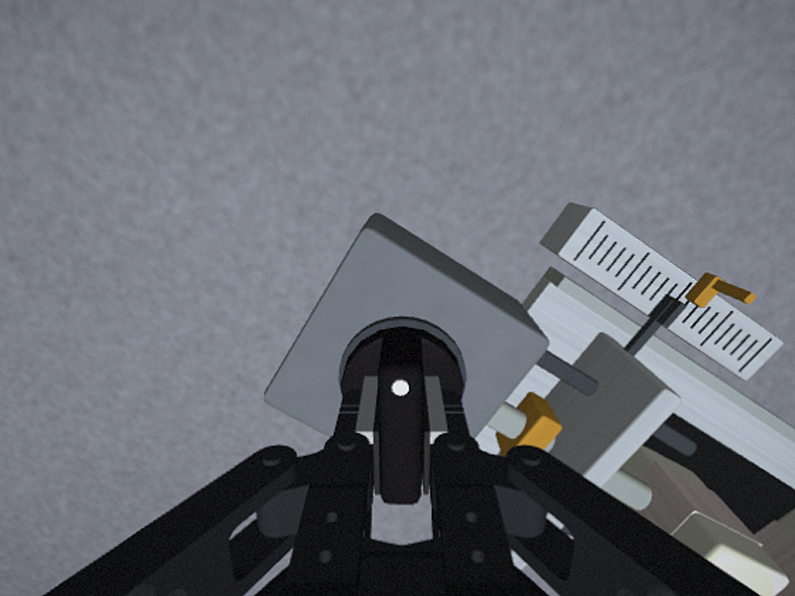

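The pointer at about (678,297) is now on the knob side of the marker at about (702,305). I'll work out the distance.

```bash
python3 - <<'E'
from h import *
import json
P=[np.array(p) for p in json.load(open('w2.json'))]
X=ray('w',np.array([(678,297),(702,305)])/1.42,.036,P); print(X,(X[0]-X[1])@[.37,.929,0])
im=cv2.imread('pics/w2_raw.png')[135:275,375:560]; cv2.imwrite('pics/c3.png',cv2.resize(im,None,fx=4.3,fy=4.3,interpolation=cv2.INTER_CUBIC))
E
```

```text
[[0.70078974 0.16285127 0.036     ]
 [0.69924071 0.15125391 0.036     ]] 0.011347080861685455
```

View pics/c3.png

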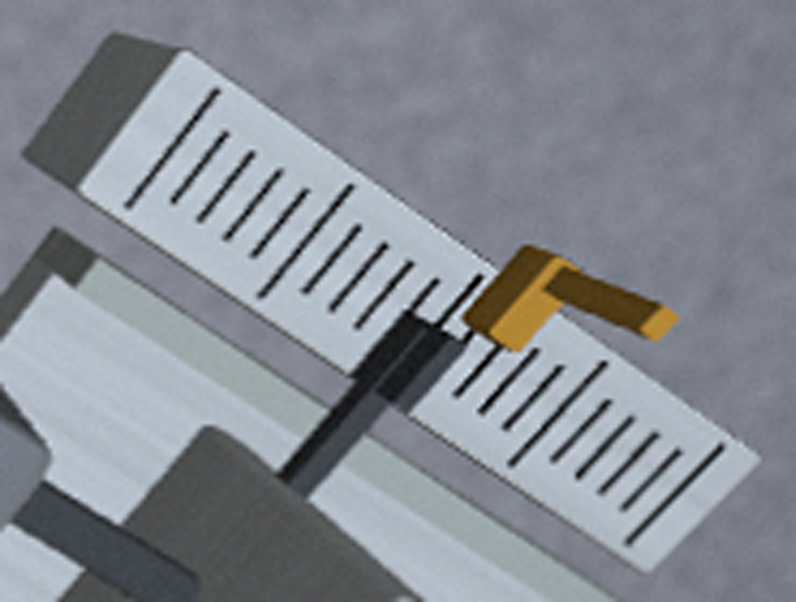

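The pointer is about 8 mm out past the marker. I'll wind in 190° in the same grip, then look again.

Emit:
play_rows([
  [0,0,0],
  [0,0,0],
  [0,0,0],
  [0,0,0],
  [0,0,0],
  [0,0,0],
  [0,0,0],
  [0,0,0],
  [0,0,0],
  [0,0,0],
  [0,0,0],
  [0,0,0],
  [0,0,0],
  [0,0,0],
  [0,0,0],
  [0,0,0],
  [0,0,0],
  [0,0,0],
  [0,0,0],
  [0,0,0],
], claw=[-1,-1,-1,-1,-1,-1,-1,-1,-1,-1,-1,-1,-1,-1,-1,-1,-1,-1,-1,-1], turn=[0,0,7,7,7,7,7,7,7,7,7,7,7,7,7,7,7,7,7,7])

```text
time: 15.58
tcp_pos: [0.6509, 0.2737, 0.0832]
tcp_rot: [0.001, -0.528, 0.849, 0.007]
wrist_force: [0.6, -7.4, 1.6]
grip_width: 0.151
```

Emit:
play_rows([
  [0,0,0],
  [0,0,0],
  [0,0,0],
  [0,0,0],
  [0,0,0],
  [0,0,0],
  [0,0,0],
  [0,0,0],
  [0,0,0],
  [0,0,0],
  [0,0,0],
], claw=[-1,-1,-1,-1,-1,-1,-1,-1,-1,-1,-1], turn=[7,7,7,7,7,7,7,7,7,1,0])

```text
time: 16.5
tcp_pos: [0.6504, 0.2747, 0.0832]
tcp_rot: [-0.003, -0.002, 1.0, 0.007]
wrist_force: [0.5, -4.1, 3.2]
grip_width: 0.154
```

```bash
python3 - <<'E'
from h import *
import json
s,M=st(); print(np.degrees(np.arctan2(M[1,0],M[0,0])))
P=par('wrist');json.dump([p.tolist() for p in P],open('w3.json','w'))
u=proj('w',[.70,.153,.036],P)[0]; print(u)
x,y=int(u[0]),int(u[1]); x0=min(max(x-60,0),440);y0=min(max(y-45,0),330); print(x0,y0)
save('wrist','w3',(x0,y0,x0+120,y0+90),6)
E
```

```text
t 16.5 tcp [0.6504 0.2747 0.0832] x [-1.    -0.004  0.005] y [-0.004  1.     0.015] z [-0.006  0.015 -1.   ] F [ 0.5 -4.1  3.2] g 0.154 q [0.39 0.62 0.2  1.15 0.02 0.39]
-179.7505885885111
[104.66971081 314.49962753]
44 269
```

View pics/w3.png

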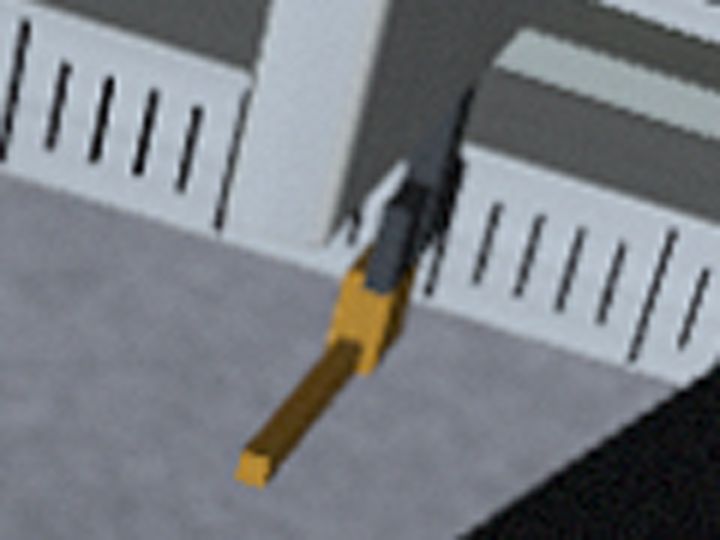

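The pointer sits about 1.4 mm out past the mark, which matches the 3.2 mm/rad prediction. I'll turn another 24° and then release.

Emit:
play_rows([
  [0,0,0],
  [0,0,0],
  [0,0,0],
  [0,0,0],
  [0,0,0],
  [0,0,0],
  [0,0,0],
], claw=[-1,-1,-1,-1,-1,-1,-1], turn=[6,6,6,6,0,0,0])

```text
time: 17.13
tcp_pos: [0.6505, 0.2751, 0.0832]
tcp_rot: [-0.004, 0.204, 0.979, 0.007]
wrist_force: [0.2, -4.4, 3.3]
grip_width: 0.151
```

```bash
python3 - <<'E'
from h import *
import json
s,M=st(); print(np.degrees(np.arctan2(M[1,0],M[0,0])))
P=par('wrist');json.dump([p.tolist() for p in P],open('w4.json','w'))
u=proj('w',[.70,.153,.036],P)[0]; print(u)
x,y=int(u[0]),int(u[1]); x0=min(max(x-40,0),480);y0=min(max(y-30,0),360); print(x0,y0)
save('wrist','w4',(x0,y0,x0+80,y0+60),9)
E
```

```text
t 17.13 tcp [0.6505 0.2751 0.0832] x [-0.916  0.4    0.011] y [0.4   0.916 0.012] z [-0.005  0.015 -1.   ] F [ 0.2 -4.4  3.3] g 0.151 q [0.39 0.62 0.2  1.15 0.02 0.8 ]
156.40942393647492
[156.3755371  366.67339125]
116 336
```

View pics/w4.png

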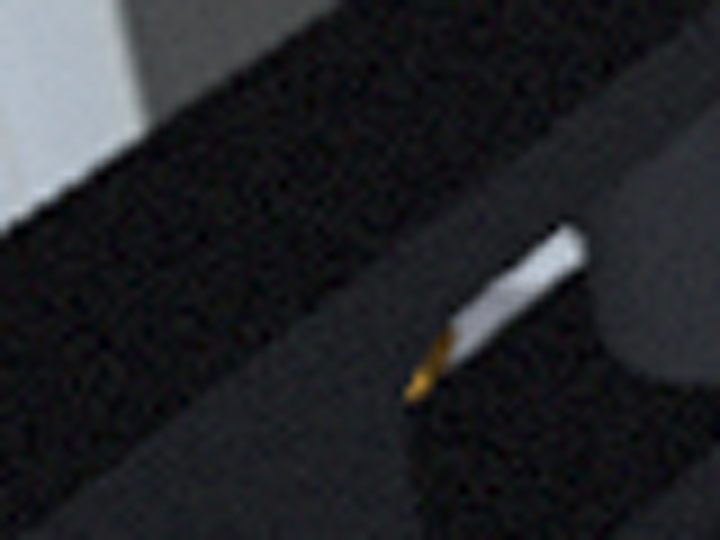

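Emit:
play_rows([
  [0,0,0],
  [0,0,0],
  [0,0,0],
  [0,0,0],
  [0,0,-0.03],
  [0,0,-0.04],
  [0,0,-0.04],
  [0,0,-0.04],
  [0,-0.03,0],
  [0,-0.03,0],
  [0,-0.03,0],
  [0,-0.03,0],
  [0,0,0],
  [0,0,0],
], claw=[1,1,1,1,1,1,1,1,1,1,1,1,1,1], turn=[0,0,0,0,0,0,0,0,0,0,0,0,0,0])

```text
time: 18.35
tcp_pos: [0.6023, 0.1622, 0.2323]
tcp_rot: [-0.004, 0.207, 0.978, 0.008]
wrist_force: [-0.7, 0.1, 0.0]
grip_width: 1.003
```

```bash
python3 - <<'E'
from h import *
import json
s,M=st(); print(np.degrees(np.arctan2(M[1,0],M[0,0])))
P=par('wrist');json.dump([p.tolist() for p in P],open('w5.json','w'))
u=proj('w',[.70,.153,.036],P)[0]; print(u)
save('wrist','w5'); im=cv2.imread('pics/w5_raw.png')
x,y=int(u[0]),int(u[1]); x0=min(max(x-30,0),500);y0=min(max(y-28,0),364); print(x0,y0)
a=cv2.resize(im[y0:y0+50,x0:x0+60],None,fx=6,fy=6,interpolation=cv2.INTER_CUBIC)
im2=cv2.resize(im,(747,560)); out=np.zeros((560,800,3),np.uint8); out[:,:747]=im2
out[:300,800-360:]=a
cv2.imwrite('pics/w5.png',out)
E
```

```text
t 18.35 tcp [0.6023 0.1622 0.2323] x [-0.914  0.406  0.012] y [0.406 0.914 0.013] z [-0.005  0.016 -1.   ] F [-0.7  0.1  0. ] g 1.003 q [0.25 0.41 0.23 1.38 0.02 0.67]
156.0617394694352
[305.78158508 269.3425807 ]
275 241
```

View pics/w5.png

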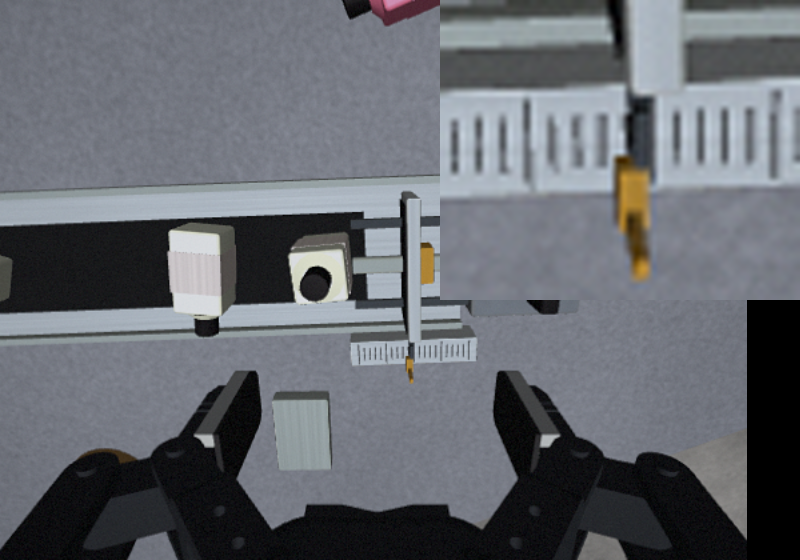

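```bash
python3 - <<'E'
from h import *
import json
P=[np.array(p) for p in json.load(open('w5.json'))]
im=cv2.imread('pics/w5_raw.png').astype(int)
for y in (260,262,264,266,268,270,272,274,276): print(y,[tuple(im[y,x]) [0]*1+0 for x in range(298,318)], [int(im[y,x,2]-im[y,x,0]) for x in range(300,316)])
def g(n,uv,z):
    X=ray('w',np.array(uv)/1.3333,z,P)[:,:2]; print(n,np.round(X,4).tolist()); return X
a=g('A top',[(170,230),(205,226),(212,318),(168,312)],.052)
g('Acap',[(206,326)],.032); g('lead',[(316,284)],.106)
f=g('far',[(0,342),(460,322)],.022); n=g('near',[(0,192),(430,178)],.022)
for l in(f,n): d=l[1]-l[0]; print(np.degrees(np.arctan2(d[0],d[1])))
E
```

```text
260 [np.int64(155), np.int64(196), np.int64(190), np.int64(142), np.int64(120), np.int64(199), np.int64(191), np.int64(142), np.int64(22), np.int64(44), np.int64(77), np.int64(71), np.int64(103), np.int64(199), np.int64(195), np.int64(182), np.int64(86), np.int64(196), np.int64(196), np.int64(182)] [-21, -17, -13, -21, -21, -11, -1, -7, -16, -11, -9, -22, -21, -19, -10, -20]
262 [np.int64(162), np.int64(202), np.int64(194), np.int64(147), np.int64(124), np.int64(202), np.int64(195), np.int64(150), np.int64(30), np.int64(52), np.int64(72), np.int64(71), np.int64(106), np.int64(210), np.int64(201), np.int64(187), np.int64(89), np.int64(204), np.int64(202), np.int64(187)] [-22, -16, -12, -23, -20, -16, -2, -9, -13, -10, -12, -24, -22, -19, -8, -22]
264 [np.int64(162), np.int64(198), np.int64(194), np.int64(145), np.int64(124), np.int64(199), np.int64(196), np.int64(189), np.int64(27), np.int64(50), np.int64(75), np.int64(69), np.int64(98), np.int64(198), np.int64(195), np.int64(180), np.int64(89), np.int64(193), np.int64(193), np.int64(181)] [-21, -12, -13, -21, -20, -20, -6, -9, -13, -
[... 1846 characters left out ...]
14, -15, -17, -17, 27, 128, 121, 124, 118, 72, -21, -15, -15, -14, -17, -11]
276 [np.int64(140), np.int64(136), np.int64(134), np.int64(135), np.int64(136), np.int64(135), np.int64(65), np.int64(43), np.int64(32), np.int64(35), np.int64(42), np.int64(92), np.int64(140), np.int64(141), np.int64(137), np.int64(135), np.int64(135), np.int64(137), np.int64(133), np.int64(134)] [-13, -14, -12, -16, 30, 129, 85, 83, 89, 75, -23, -15, -13, -12, -15, -13]
A top [[0.5145, 0.031], [0.5228, 0.0571], [0.5904, 0.0226], [0.5711, -0.0074]]
Acap [[0.5988, 0.003]]
lead [[0.5869, 0.1275]]
far [[0.5372, -0.1835], [0.6922, 0.2092]]
near [[0.4298, -0.0941], [0.5631, 0.2309]]
21.539333574399507
22.294525757854018
```

Emit:
play_rows([
  [0,0.015,0.03],
  [0,0.01,0.03],
  [0,0,0],
  [0,0,0],
], claw=[1,1,1,1], turn=[0,0,0,0])

```text
time: 18.73
tcp_pos: [0.6116, 0.188, 0.1703]
tcp_rot: [-0.006, 0.206, 0.979, 0.006]
wrist_force: [-0.6, -1.2, 0.9]
grip_width: 1.004
```

```bash
python3 - <<'E'
from h import *
P=par('wrist'); u=proj('w',[.70,.153,.036],P)[0]; print(u)
save('wrist','w6',(int(u[0])-30,int(u[1])-35,int(u[0])+30,int(u[1])+15),10)
E
```

```text
[284.0293668  300.78654316]
```

View pics/w6.png

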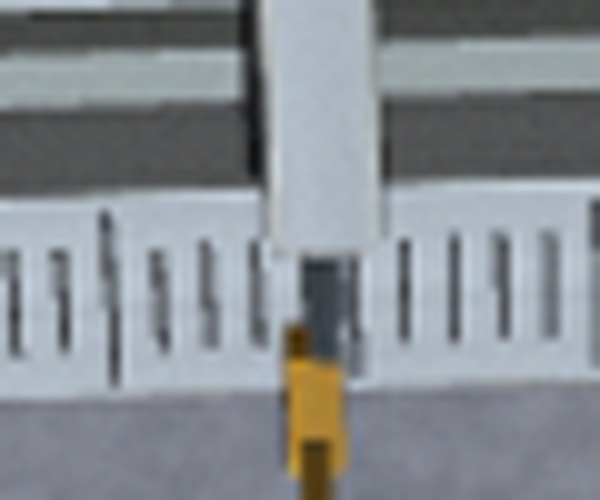

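Seen nearly face-on, the pointer centre is about 1.1 mm outside the marker centre. That is within tolerance, but I'll wind in 17° more while I'm here.

Emit:
play_rows([
  [0,0.032,0],
  [0,0.032,0],
  [0,0.03,0],
  [0,0,0.03],
  [0,0,0.03],
  [0,0,0.027],
  [0,0,0],
  [0,0,0],
  [0,0,0],
  [0,0,0],
  [0,0,0],
  [0,0,0],
  [0,0,0],
  [0,0,0],
  [0,0,0],
  [0,0,0],
  [0,0,0],
  [0,0,0],
  [0,0,0],
  [0,0,0],
], claw=[1,1,1,1,1,1,1,-1,-1,-1,-1,-1,-1,-1,-1,-1,-1,-1,-1,-1], turn=[0,0,0,0,0,0,0,0,0,0,0,0,0,0,6,6,5,0,0,0])

```text
time: 20.45
tcp_pos: [0.6508, 0.2751, 0.0875]
tcp_rot: [-0.005, 0.349, 0.937, 0.008]
wrist_force: [0.2, 2.8, 5.5]
grip_width: 0.149
```

Emit:
play_rows([
  [0,0,0],
  [0,0,0],
  [0,0,0],
  [0,0,0],
  [0,0,-0.03],
  [0,0,-0.03],
  [0,0,-0.03],
  [0,-0.03,0],
  [0,-0.03,0],
  [0,-0.03,0],
  [0,0,0],
  [0,0,0],
  [0,0,0],
], claw=[1,1,1,1,1,1,1,1,1,1,1,1,1], turn=[0,0,0,0,0,0,0,-6,-6,-3,0,0,0])

```text
time: 21.53
tcp_pos: [0.5996, 0.1994, 0.1754]
tcp_rot: [-0.004, 0.224, 0.974, 0.007]
wrist_force: [0.1, 0.7, -0.2]
grip_width: 1.002
```

```bash
python3 - <<'E'
from h import *
s,M=st();print(np.degrees(np.arctan2(M[1,0],M[0,0])))
P=par('wrist'); u=proj('w',[.70,.153,.036],P)[0]; print(u)
save('wrist','w7',(int(u[0])-30,int(u[1])-35,int(u[0])+30,int(u[1])+15),10)
im=cv2.imread('pics/w7_raw.png').astype(int); x,y=u.astype(int)
for r in range(y-12,y+8,2): print(r,im[r,x-8:x+9].tolist().__str__() if 0 else [(int(p[0]),int(p[2]-p[0])) for p in im[r,x-7:x+8]])
E
```

```text
t 21.53 tcp [0.5996 0.1994 0.1754] x [-0.899  0.437  0.012] y [0.437 0.899 0.012] z [-0.005  0.016 -1.   ] F [ 0.1  0.7 -0.2] g 1.002 q [0.31 0.45 0.13 1.26 0.02 0.77]
154.0664699654173
[282.20347073 310.43023918]
298 [(190, -20), (150, -5), (188, -16), (199, -21), (197, -19), (194, -20), (193, -21), (193, -22), (192, -20), (190, -21), (191, -17), (191, -13), (129, -12), (199, -20), (197, -20)]
300 [(188, -21), (141, -8), (190, -15), (198, -21), (197, -21), (198, -21), (195, -21), (190, -21), (193, -23), (191, -21), (192, -18), (188, -14), (127, -14), (203, -21), (199, -21)]
302 [(203, -21), (198, -21), (171, -12), (183, -14), (192, -14), (190, -12), (173, -9), (110, -6), (113, -7), (118, -9), (156, -12), (195, -22), (95, -8), (205, -20), (201, -22)]
304 [(199, -22), (190, -21), (111, -10), (119, -10), (203, -22), (193, -20), (124, -14), (69, -13), (71, -13), (75, -9), (151, -19), (189, -21), (87, -6), (199, -22), (192, -20)]
306 [(197, -20), (191, -18), (150, -15), (117, -13), (200, -22), (191, -20), (149, -15), (69, -12), (75, -14), (76, -14), (114, -13), (187, -19), (99, -11), (19
[... 198 characters left out ...]
 [(191, -20), (190, -19), (196, -21), (195, -21), (197, -22), (143, -5), (25, 70), (65, 19), (73, -6), (69, 8), (55, 60), (115, 15), (116, -16), (121, -12), (198, -20)]
312 [(197, -22), (196, -22), (193, -21), (194, -19), (189, -22), (147, -8), (43, 136), (52, 126), (51, 122), (49, 126), (52, 116), (108, 33), (201, -29), (195, -26), (192, -21)]
314 [(139, -13), (136, -14), (141, -14), (135, -16), (136, -18), (130, 0), (51, 139), (53, 121), (55, 118), (52, 120), (46, 123), (64, 80), (146, -24), (139, -15), (140, -12)]
316 [(139, -13), (140, -15), (147, -19), (142, -14), (140, -17), (133, -6), (69, 105), (54, 123), (53, 119), (53, 119), (48, 128), (76, 110), (142, -23), (143, -17), (140, -13)]
```

The pointer now lies within the brass marker's width, aligned to about 0.2 mm. Next is tipped bottle A, which has its cap near (0.597, 0.005).

Emit:
play_rows([
  [-0.0168,-0.0356,0],
  [-0.0168,-0.0356,0],
  [-0.0168,-0.0356,0],
  [-0.0168,-0.0356,0],
  [-0.0168,-0.0356,0],
  [0,0,0.03],
  [0,0,0.03],
  [0,0,0],
  [0,0,0],
  [0,0,0],
], claw=[0.2,0.2,0.2,0.2,0.2,0.2,0.2,0.2,0.2,0.2], turn=[1,0,0,0,0,0,0,0,0,0])

```text
time: 22.42
tcp_pos: [0.5949, 0.0043, 0.113]
tcp_rot: [-0.004, 0.232, 0.973, 0.007]
wrist_force: [0.7, -0.7, 0.8]
grip_width: 0.599
```

```bash
python3 - <<'E'
from h import *
import json
s,M=st(); print(M.T@(np.array([.5967,.0048,.030])-s['tcp_pos']),np.degrees(np.arctan2(M[1,0],M[0,0])))
P=par('wrist');json.dump([p.tolist() for p in P],open('w8.json','w')); save('wrist','w8',None,1.42)
E
```

```text
t 22.42 tcp [0.5949 0.0043 0.113 ] x [-0.893  0.451  0.012] y [0.451 0.892 0.012] z [-0.005  0.016 -1.   ] F [ 0.7 -0.7  0.8] g 0.599 q [-0.    0.43 -0.07  1.08  0.02  0.47]
[-0.0023663   0.00024299  0.0830191 ] 153.1988359950078
```

View pics/w8.png

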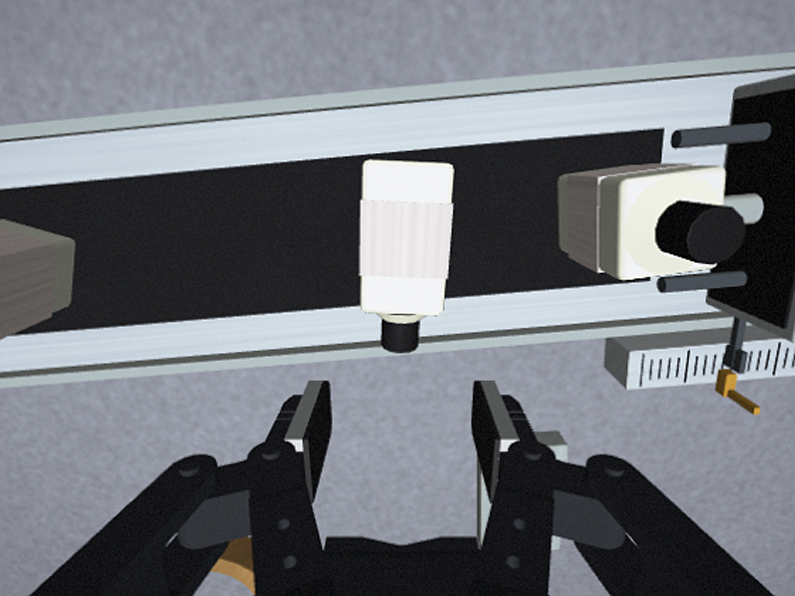

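Bottle A is centred between the fingers and aligned, with its cap at (400,333) and its body spanning rows 160 to 312.

```bash
python3 - <<'E'
from h import *
import json
P=[np.array(p) for p in json.load(open('w8.json'))]; s,M=st()
X=ray('w',np.array([(362,160),(453,164),(444,312),(362,308),(382,320),(419,320),(400,352)])/1.42,[.052]*4+[.032,.032,.030],P); print(np.round(X[:,:2],4).tolist())
O=np.array([.5365,-.0075]); L=np.array([[.928,-.372],[.372,.928]]); print('lane',np.round((X[:,:2]-O)@L.T,4).tolist())
T=np.round((X-s['tcp_pos'])@M,4); print('tool',T.tolist()); print('tcp lane',(s['tcp_pos'][:2]-O)@L.T)
E
```

```text
t 22.47 tcp [0.5953 0.0043 0.1136] x [-0.893  0.451  0.011] y [0.451 0.893 0.012] z [-0.004  0.016 -1.   ] F [-0.3 -0.7  0.6] g 0.598 q [-0.    0.43 -0.07  1.08  0.02  0.47]
[[0.5134, 0.0284], [0.5323, 0.0623], [0.5909, 0.0306], [0.5716, -0.003], [0.5872, -0.0012], [0.5961, 0.0161], [0.6086, -0.0014]]
lane [[-0.0348, 0.0247], [-0.0299, 0.0632], [0.0364, 0.0556], [0.0309, 0.0172], [0.0447, 0.0247], [0.0465, 0.044], [0.0647, 0.0324]]
tool [[0.0833, -0.0162, 0.0623], [0.0817, 0.0226, 0.0628], [0.015, 0.0207, 0.062], [0.0172, -0.018, 0.0616], [0.0038, -0.0096, 0.0815], [0.0037, 0.0098, 0.0818], [-0.0154, -0.0002, 0.0834]]
tcp lane [0.05014205 0.03284899]
```

Emit:
play_rows([
  [0,0,0.03],
  [0,0,0.03],
  [0,0,0.02],
  [0,0,0],
  [0,0,0],
  [0,0,0],
  [0,0,0],
  [0,0,0],
  [0,0,0],
  [0,0,0],
], claw=[0.2,0.2,0.2,0.2,-1,-1,-1,-1,-1,-1], turn=[0,0,0,0,0,0,0,0,0,0], newtons=20)

```text
time: 23.3
tcp_pos: [0.5953, 0.005, 0.0343]
tcp_rot: [-0.003, 0.232, 0.973, 0.008]
wrist_force: [0.7, 1.5, 8.3]
grip_width: 0.225
```

Emit:
play_rows([
  [0,0,-0.01],
  [0,0,-0.01],
  [0,0,-0.01],
  [0,0,-0.01],
  [0,0,-0.01],
  [0,0,-0.01],
  [0,0,-0.01],
  [0,0,-0.01],
  [0,0,-0.01],
  [0,0,0],
  [0,0,0],
  [0,0,0],
], claw=[-1,-1,-1,-1,-1,-1,-1,-1,-1,-1,-1,-1], turn=[0,0,0,0,0,0,0,0,0,0,0,0])

```text
time: 24.3
tcp_pos: [0.5938, 0.0034, 0.1217]
tcp_rot: [-0.005, 0.232, 0.973, 0.007]
wrist_force: [0.4, 0.1, -0.6]
grip_width: 0.221
```

```bash
python3 - <<'E'
from h import *
s,M=st(); print(s['wrist_torque'])
save('wrist','w9'); a=cv2.imread('pics/w9_raw.png')
save('side','s9'); b=cv2.imread('pics/s9_raw.png')
cv2.imwrite('pics/d9.png',np.hstack([cv2.resize(a,(400,300)),cv2.resize(b[180:320,110:380],(400,207+93))]))
E
```

```text
t 24.3 tcp [0.5938 0.0034 0.1217] x [-0.892  0.452  0.013] y [0.452 0.892 0.011] z [-0.007  0.016 -1.   ] F [ 0.4  0.1 -0.6] g 0.221 q [-0.    0.42 -0.06  1.1   0.02  0.47]
[-0.03313897 -0.04859752  0.0330623 ]
```

View pics/d9.png

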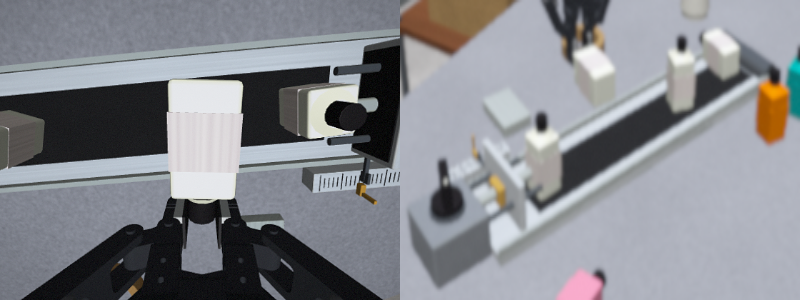

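The bottle is held rigidly and does not swing. I'll move it over the lane's centre line, then loosen the jaws in tiny steps so it pivots under its own weight.

Emit:
play_rows([
  [0.012,0,0],
  [0.012,0,0],
  [0.012,0,0],
  [0.012,0,0],
  [0,0,0],
  [0,0,0],
  [0,0,0],
], claw=[-1,-1,-1,-1,-1,-1,-1], turn=[0,0,0,0,0,0,0])

```text
time: 24.98
tcp_pos: [0.5518, 0.0249, 0.1226]
tcp_rot: [-0.005, 0.232, 0.973, 0.007]
wrist_force: [0.3, 0.5, -1.6]
grip_width: 0.225
```

Emit:
play_rows([
  [0,0,0],
  [0,0,0],
  [0,0,0],
  [0,0,0],
], claw=[-0.6,-0.6,-0.58,-0.58], turn=[0,0,0,0])

```text
time: 25.32
tcp_pos: [0.5515, 0.0249, 0.1225]
tcp_rot: [-0.005, 0.232, 0.973, 0.007]
wrist_force: [0.6, -0.9, -1.3]
grip_width: 0.221
```

```bash
cat >> h.py <<'E'
def white():
    im=optics.camera('wrist').astype(int); m=(im.min(2)>185)&(im.max(2)-im.min(2)<40); m[:, :200]=0; m[:,340:]=0
    r=np.where(m[:, 250:310].sum(1)>25)[0]; print('white rows',r.min() if len(r) else None,r.max() if len(r) else None,int(m.sum()),'torque',get_state()['wrist_torque'])
E
python3 - <<'E'
from h import *
s,M=st(); white()
E
```

```text
t 25.32 tcp [0.5515 0.0249 0.1225] x [-0.892  0.452  0.013] y [0.452 0.892 0.011] z [-0.006  0.016 -1.   ] F [ 0.6 -0.9 -1.3] g 0.221 q [ 0.04  0.35 -0.16  1.06  0.02  0.51]
white rows 113 278 17715 torque [-0.05215719 -0.06020029 -0.02870003]
```

Emit:
play_rows([
  [0,0,0],
  [0,0,0],
  [0,0,0],
  [0,0,0],
], claw=[-0.57,-0.57,-0.56,-0.56], turn=[0,0,0,0])

```text
time: 25.7
tcp_pos: [0.5512, 0.0251, 0.1227]
tcp_rot: [-0.005, 0.232, 0.973, 0.007]
wrist_force: [-0.4, -1.2, -1.2]
grip_width: 0.221
```

```bash
python3 - <<'E'
from h import *
s,M=st(); white()
E
```

```text
t 25.7 tcp [0.5512 0.0251 0.1227] x [-0.892  0.452  0.012] y [0.452 0.892 0.011] z [-0.006  0.016 -1.   ] F [-0.4 -1.2 -1.2] g 0.221 q [ 0.04  0.35 -0.16  1.06  0.02  0.51]
white rows 113 278 17695 torque [-0.02865942 -0.13119705  0.03442287]
```

Emit:
play_rows([
  [0,0,0],
  [0,0,0],
  [0,0,0],
  [0,0,0],
], claw=[-0.555,-0.555,-0.55,-0.55], turn=[0,0,0,0])

```text
time: 26.08
tcp_pos: [0.5513, 0.0251, 0.1227]
tcp_rot: [-0.005, 0.232, 0.973, 0.007]
wrist_force: [-0.2, -0.0, -1.2]
grip_width: 0.226
```

```bash
python3 - <<'E'
from h import *
s,M=st(); white()
E
```

```text
t 26.08 tcp [0.5513 0.0251 0.1227] x [-0.892  0.452  0.012] y [0.452 0.892 0.011] z [-0.006  0.016 -1.   ] F [-0.2 -0.  -1.2] g 0.226 q [ 0.04  0.35 -0.16  1.06  0.02  0.51]
white rows 112 277 17732 torque [-0.02336382 -0.11202072 -0.00216721]
```

Emit:
play_rows([
  [0,0,0],
  [0,0,0],
  [0,0,0],
  [0,0,0],
], claw=[-0.545,-0.545,-0.54,-0.54], turn=[0,0,0,0])

```text
time: 26.47
tcp_pos: [0.5512, 0.0251, 0.1227]
tcp_rot: [-0.005, 0.232, 0.973, 0.007]
wrist_force: [0.5, -0.3, -1.1]
grip_width: 0.236
```

```bash
python3 - <<'E'
from h import *
s,M=st(); white()
E
```

```text
t 26.47 tcp [0.5512 0.0251 0.1227] x [-0.892  0.452  0.013] y [0.452 0.892 0.011] z [-0.006  0.016 -1.   ] F [ 0.5 -0.3 -1.1] g 0.236 q [ 0.04  0.35 -0.16  1.06  0.02  0.51]
white rows 111 277 16792 torque [-0.03996141  0.00397453 -0.03136703]
```

Emit:
play_rows([
  [0,0,0],
  [0,0,0],
  [0,0,0],
  [0,0,0],
], claw=[-0.535,-0.535,-0.53,-0.53], turn=[0,0,0,0])

```text
time: 26.85
tcp_pos: [0.5514, 0.0251, 0.1228]
tcp_rot: [-0.005, 0.232, 0.973, 0.007]
wrist_force: [-0.3, 0.2, 0.5]
grip_width: 0.236
```

```bash
python3 - <<'E'
from h import *
s,M=st(); white()
E
```

```text
t 26.85 tcp [0.5514 0.0251 0.1228] x [-0.892  0.452  0.012] y [0.452 0.892 0.012] z [-0.006  0.016 -1.   ] F [-0.3  0.2  0.5] g 0.236 q [ 0.04  0.35 -0.16  1.06  0.02  0.51]
white rows 136 362 10704 torque [-0.01318224 -0.0121154   0.00908979]
```

```bash
python3 - <<'E'
from h import *
save('wrist','w10'); a=cv2.imread('pics/w10_raw.png')
save('side','s10'); b=cv2.imread('pics/s10_raw.png')
cv2.imwrite('pics/d10.png',np.hstack([cv2.resize(a,(400,300)),cv2.resize(b[160:300,190:377],(400,300))]))
E
```

```text
(no output)
```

View pics/d10.png

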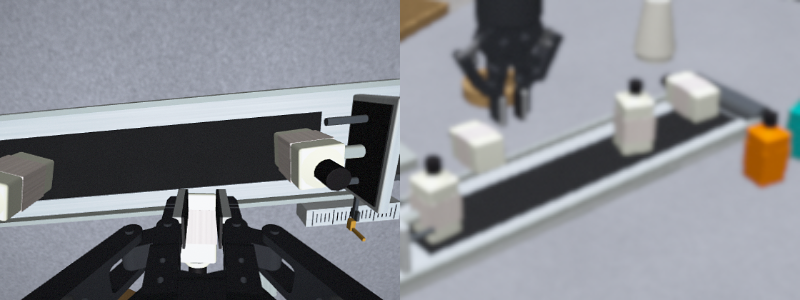

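The bottle slipped out and fell instead of pivoting. It now lies further towards the far lip. I'll back off beyond it and measure with image code.

Emit:
play_rows([
  [0,0,-0.03],
  [0,0,-0.03],
  [-0.035,0,-0.03],
  [-0.035,0,0],
  [-0.035,0,0],
  [-0.035,0,0],
  [0,0,0],
  [0,0,0],
], claw=[0.2,0.2,0.2,0.2,0.2,0.2,0.2,0.2], turn=[0,0,0,0,0,0,0,0])

```text
time: 27.67
tcp_pos: [0.6747, -0.039, 0.2065]
tcp_rot: [-0.005, 0.233, 0.972, 0.007]
wrist_force: [-0.7, -0.0, -0.2]
grip_width: 0.597
```

```bash
cat >> h.py <<'E'
O=np.array([.5365,-.0075]); L=np.array([[.928,-.372],[.372,.928]])
def lane(X): return (np.asarray(X)[...,:2]-O)@L.T
def blobs(n,f,z=.052,amin=150,thr=150):
    P=par(n); save(n,f); im=cv2.imread(f'pics/{f}_raw.png').astype(int)
    b,r=im[:,:,0],im[:,:,2]
    m=((r>=b-2)&(im.min(2)>thr)).astype(np.uint8)   # warm white
    m=cv2.morphologyEx(m,cv2.MORPH_OPEN,np.ones((3,3)))
    cs,_=cv2.findContours(m,cv2.RETR_EXTERNAL,cv2.CHAIN_APPROX_NONE)
    for c in cs:
        if cv2.contourArea(c)<amin: continue
        B=cv2.boxPoints(cv2.minAreaRect(c)); X=ray(n,B,z,P)
        print('blob px',np.round(B.mean(0)).tolist(),'area',cv2.contourArea(c),'world ctr',np.round(X[:,:2].mean(0),4),'lane ctr',np.round(lane(X.mean(0)),4),'corners lane mm',np.round(lane(X)*1000).tolist())
E
python3 - <<'E'
from h import *
st(); blobs('wrist','b1'); print(); blobs('top','b1t',amin=60)
E
```

```text
t 27.67 tcp [ 0.6747 -0.039   0.2065] x [-0.891  0.453  0.014] y [0.453 0.891 0.011] z [-0.007  0.016 -1.   ] F [-0.7 -0.  -0.2] g 0.597 q [-0.06  0.52  0.34  1.4   0.02  0.41]
blob px [282.0, 162.0] area 1824.0 world ctr [ 0.6389 -0.0192] lane ctr [0.0994 0.0273] corners lane mm [[69.0, 10.0], [73.0, 49.0], [129.0, 45.0], [126.0, 4.0]]
blob px [282.0, 122.0] area 368.5 world ctr [ 0.607  -0.0028] lane ctr [0.0637 0.0306] corners lane mm [[68.0, 12.0], [55.0, 14.0], [59.0, 49.0], [72.0, 47.0]]
blob px [28.0, 63.0] area 1331.5 world ctr [ 0.4663 -0.1733] lane ctr [-0.0034 -0.18  ] corners lane mm [[15.0, -210.0], [-28.0, -190.0], [-22.0, -151.0], [22.0, -169.0]]
blob px [423.0, 25.0] area 1141.5 world ctr [0.5914 0.1369] lane ctr [-0.0028  0.1544] corners lane mm [[-23.0, 132.0], [-21.0, 174.0], [17.0, 178.0], [15.0, 134.0]]

blob px [138.0, 244.0] area 345.5 world ctr [0.4283 0.2732] lane ctr [-0.2048  0.2203] corners lane mm [[-199.0, 256.0], [-176.0, 199.0], [-211.0, 184.0], [-234.0, 241.0]]
blob px [372.0, 232.0] area 187.5 world ctr [ 0.4516 -0.2901] lane ctr [ 0.0263 -0.2938] corners lane mm [[12.0, -272.0], [44.0, -276.0], [41.0, -316.0], [8.0, -312.0]]
```

```bash
python3 - <<'E'
from h import *
a=cv2.imread('pics/b1_raw.png')[90:240,200:370]; save('side','s11'); b=cv2.imread('pics/s11_raw.png')[190:290,180:280]
cv2.imwrite('pics/d11.png',np.hstack([cv2.resize(a,(453,400),interpolation=2),cv2.resize(b,(347,400),interpolation=2)]))
E
```

```text
(no output)
```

View pics/d11.png

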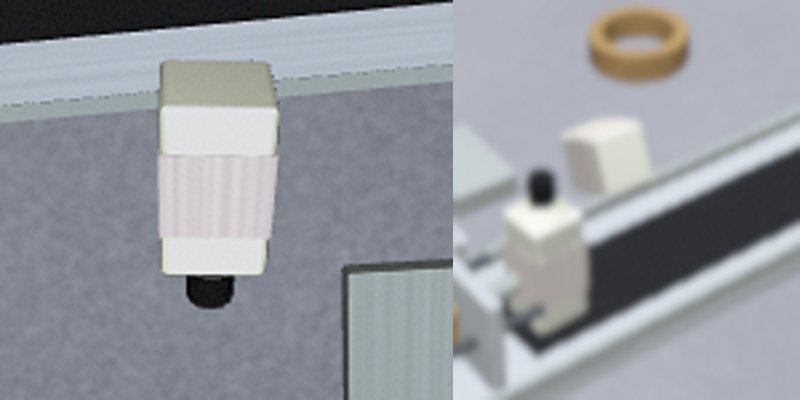

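Bottle A now leans over the far lip with its cap down on the bench. The base is at about (270,85) in the crop and the cap at (210,292). I'll fit its 6-D pose from those corners.

```bash
python3 - <<'E'
from h import *
from scipy.optimize import least_squares
P=par('wrist')
pts=np.array([(160,62),(272,62),(160,106),(277,106),(163,273),(266,272)])/2.665+[200,90]
# bottle local: z axis base->cap, 'u' up-side, 'v' side
loc=np.array([(-20,-20,0),(-20,20,0),(20,-20,0),(20,20,0),(20,-20,70),(20,20,70)])/1000.
def world(p):
    x,y,z,yaw,al=p  # base centre; yaw of axis; al: cap down tilt
    a=np.array([np.cos(yaw)*np.cos(al),np.sin(yaw)*np.cos(al),-np.sin(al)]); v=np.array([-np.sin(yaw),np.cos(yaw),0]); u=np.cross(a,v)
    return np.array([x,y,z])+loc@np.array([u,v,a]), a,u,v
f=lambda p:(proj('w',world(p)[0],P)-pts).ravel()
r=least_squares(f,[.60,0,.05,-.47,.2]); p=r.x; X,a,u,v=world(p)
print('base',p[:3],'yaw',np.degrees(p[3]),'tilt',np.degrees(p[4]),'res',np.round(r.fun,1))
for d in(.038,.082): print(d,p[:3]+d*a, lane(p[:3]+d*a))
s,M=st(); G=p[:3]+.038*a; print('tool delta',M.T@(G-s['tcp_pos'])); print('cap end',p[:3]+.094*a,'yaw tool',np.degrees(np.arctan2(M[1,0],M[0,0])))
E
```

```text
base [ 0.60448954 -0.00115292  0.03392383] yaw -27.369532888742974 tilt 22.03227054460574 res [ 1.4 -0.6 -0.9 -0.2 -0.5 -0.2 -0.4  0.2  0.7  0.1 -0.1  0.7]
0.038 [ 0.63577142 -0.01734681  0.01966893] [0.09578689 0.02779113]
0.082 [ 0.67199254 -0.03609763  0.00316327] [0.13637539 0.02386463]
t 27.82 tcp [ 0.6729 -0.0377  0.2081] x [-0.892  0.451  0.013] y [0.452 0.892 0.011] z [-0.007  0.016 -1.   ] F [-0.2 -0.   0. ] g 0.598 q [-0.06  0.52  0.34  1.4   0.02  0.41]
tool delta [ 0.03989286 -0.0007707   0.18900498]
cap end [ 0.68187103 -0.04121149 -0.00133828] yaw tool 153.15799269098562
```

Emit:
play_rows([
  [0.0185,-0.0004,0.02],
  [0.0185,-0.0004,0.03],
  [0,0,0.035],
  [0,0,0.035],
  [0,0,0.03],
  [0,0,0.02],
  [0,0,0.011],
  [0,0,0],
  [0,0,0],
  [0,0,0],
  [0,0,0],
  [0,0,0],
  [0,0,0],
  [0,0,0],
], claw=[0.3,0.3,0.3,0.3,0.3,0.3,0.3,0.3,-1,-1,-1,-1,-1,-1], turn=[0,0,0,0,0,0,0,0,0,0,0,0,0,0], newtons=20)

```text
time: 28.98
tcp_pos: [0.6401, -0.0192, 0.0288]
tcp_rot: [-0.004, 0.232, 0.973, 0.007]
wrist_force: [-1.0, 0.2, 6.5]
grip_width: 0.476
```

Emit:
play_rows([
  [0,0,-0.02],
  [0,0,-0.02],
  [0,0,-0.02],
  [0,0,-0.03],
  [0,0,-0.03],
  [0,0,0],
  [0,0,0],
], claw=[-1,-1,-1,-1,-1,-1,-1], turn=[0,0,0,0,0,0,0])

```text
time: 29.57
tcp_pos: [0.641, -0.0212, 0.1494]
tcp_rot: [-0.003, 0.232, 0.973, 0.007]
wrist_force: [0.2, -0.4, -1.6]
grip_width: 0.474
```

```bash
python3 - <<'E'
from h import *
s,M=st()
d=np.array([.928,-.372,0]);y=np.array([.372,.928,0]);O3=np.array([.5365,-.0075,0])
print('above start',M.T@(O3-.085*d+.305*y+[0,0,.147]-s['tcp_pos']))
blobs('wrist','b2',z=.16,amin=300)
E
```

```text
t 29.57 tcp [ 0.641  -0.0212  0.1494] x [-0.892  0.452  0.009] y [0.452 0.892 0.013] z [-0.002  0.016 -1.   ] F [ 0.2 -0.4 -1.6] g 0.474 q [-0.04  0.48  0.12  1.21  0.02  0.43]
above start [0.21064366 0.2612555  0.00771875]
blob px [284.0, 277.0] area 13621.0 world ctr [ 0.6337 -0.0161] lane ctr [0.0934 0.0282] corners lane mm [[53.0, 9.0], [56.0, 53.0], [134.0, 51.0], [130.0, -0.0]]
blob px [455.0, 62.0] area 2501.5 world ctr [0.5802 0.0815] lane ctr [0.0075 0.0988] corners lane mm [[-6.0, 87.0], [-5.0, 109.0], [21.0, 112.0], [19.0, 88.0]]
```

Bottle A is held by its body. Tilting it needs something to push the cap up, so I'll use the top edge of the fixed gear housing: rest the cap on the edge, then lower and move in so the bottle rotates upright in the pads.

Emit:
play_rows([
  [0,0,-0.02],
  [0.0208,0.0261,0],
  [0.0208,0.0261,0],
  [0.0208,0.0261,0],
  [0.0208,0.0261,0],
  [0.0208,0.0261,0],
  [0.0208,0.0261,0],
  [0.0208,0.0261,0],
  [0.0208,0.0261,0],
  [0.0208,0.0261,0],
  [0.0208,0.0261,0],
  [0,0,0],
  [0,0,0],
], claw=[-1,-1,-1,-1,-1,-1,-1,-1,-1,-1,-1,-1,-1], turn=[0,0,0,0,0,0,0,0,0,0,0,-5,0])

```text
time: 30.7
tcp_pos: [0.5709, 0.3069, 0.171]
tcp_rot: [-0.006, 0.186, 0.982, 0.006]
wrist_force: [-0.8, 0.5, -1.9]
grip_width: 0.474
```

```bash
python3 - <<'E'
from h import *
s,M=st(); print('lane tcp',lane(s['tcp_pos']),np.degrees(np.arctan2(M[1,0],M[0,0])))
E
```

```text
t 30.7 tcp [0.5709 0.3069 0.171 ] x [-0.931  0.366  0.013] y [0.366 0.931 0.01 ] z [-0.009  0.014 -1.   ] F [-0.8  0.5 -1.9] g 0.474 q [0.49 0.48 0.17 1.27 0.02 0.86]
lane tcp [-0.08503169  0.30459568] 158.5357634730102
```

Emit:
play_rows([
  [-0.002,0,0.03],
  [-0.002,0,0.03],
  [-0.001,0,0.026],
  [0,0,0],
  [0,0,0.005],
  [0,0,0.005],
  [0,0,0.005],
  [0,0,0.005],
  [-0.001,0,0.005],
  [-0.001,0,0.005],
  [0,0,0.004],
  [0,0,0],
  [0,0,0],
], claw=[-1,-1,-1,-1,-1,-1,-1,-1,-1,-1,-1,-1,-1], turn=[0,0,0,0,0,0,0,0,0,0,0,0,0])

```text
time: 31.78
tcp_pos: [0.5782, 0.3059, 0.0556]
tcp_rot: [-0.004, 0.19, 0.982, 0.009]
wrist_force: [-5.8, 3.4, 6.2]
grip_width: 0.465
```

```bash
python3 - <<'E'
from h import *
s,M=st(); print('lane tcp',lane(s['tcp_pos'])); blobs('wrist','b3',z=.05,amin=300)
E
```

```text
t 31.78 tcp [0.5782 0.3059 0.0556] x [-0.928  0.372  0.012] y [0.372 0.928 0.016] z [-0.005  0.019 -1.   ] F [-5.8  3.4  6.2] g 0.465 q [0.48 0.56 0.   1.01 0.02 0.86]
lane tcp [-0.07791512  0.30635165]
blob px [282.0, 315.0] area 7211.5 world ctr [0.599  0.2984] lane ctr [-0.0558  0.3071] corners lane mm [[-90.0, 282.0], [-89.0, 332.0], [-22.0, 336.0], [-23.0, 279.0]]
blob px [282.0, 241.0] area 549.0 world ctr [0.5571 0.3149] lane ctr [-0.1008  0.3068] corners lane mm [[-111.0, 284.0], [-111.0, 330.0], [-90.0, 331.0], [-91.0, 283.0]]
```

The force on the tool points about 47° back and up, so the bottle is rotating. I'll continue.

Emit:
play_rows([
  [-0.002,0,0.002],
  [-0.002,0,0.002],
  [-0.002,0,0.002],
  [-0.002,0,0.001],
  [-0.002,0,0],
  [-0.002,0,0],
  [0,0,0],
  [0,0,0],
], claw=[-1,-1,-1,-1,-1,-1,-1,-1], turn=[0,0,0,0,0,0,0,0])

```text
time: 32.5
tcp_pos: [0.5822, 0.3041, 0.0493]
tcp_rot: [-0.01, 0.188, 0.982, 0.01]
wrist_force: [-38.7, 15.1, 28.2]
grip_width: 0.462
```

```bash
python3 - <<'E'
from h import *
s,M=st(); print('lane tcp',lane(s['tcp_pos'])); blobs('wrist','b4',z=.05,amin=300)
save('side','s4')
a=cv2.imread('pics/b4_raw.png')[180:420,180:400]; b=cv2.imread('pics/s4_raw.png')[220:330,90:210]
cv2.imwrite('pics/d4.png',np.hstack([cv2.resize(a,(366,400)),cv2.resize(b,(434,400),interpolation=2)]))
E
```

```text
t 32.5 tcp [0.5822 0.3041 0.0493] x [-0.929  0.368  0.024] y [0.369 0.929 0.016] z [-0.017  0.023 -1.   ] F [-38.7  15.1  28.2] g 0.462 q [0.47 0.57 0.01 1.01 0.03 0.85]
lane tcp [-0.07347354  0.30620585]
blob px [282.0, 310.0] area 7849.0 world ctr [0.5957 0.2994] lane ctr [-0.0592  0.3069] corners lane mm [[-94.0, 283.0], [-94.0, 330.0], [-24.0, 334.0], [-25.0, 280.0]]
```

View pics/d4.png

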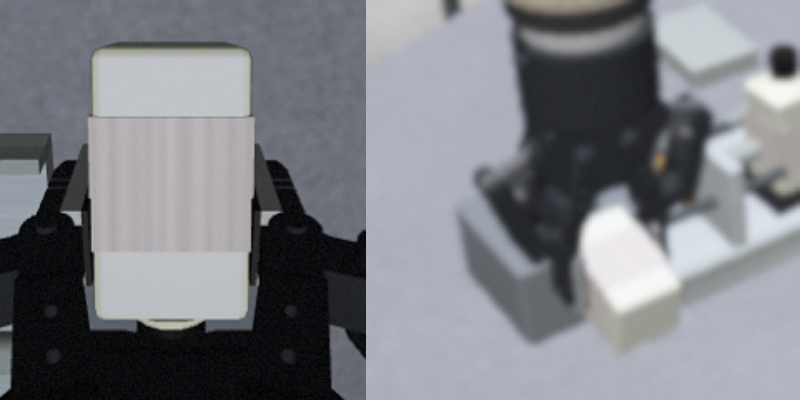

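The force is now 48 N and the bottle has barely tilted, so I'll relieve that first and then re-measure its pose in the hand.

Emit:
play_rows([
  [0.005,0,-0.01],
  [0.005,0,-0.02],
  [0,0,-0.02],
  [0,0,-0.02],
  [0,0,0],
  [0,0,0],
], claw=[-1,-1,-1,-1,-1,-1], turn=[0,0,0,0,0,0])

```text
time: 33.1
tcp_pos: [0.5817, 0.3034, 0.1184]
tcp_rot: [-0.003, 0.19, 0.982, 0.009]
wrist_force: [0.7, -0.2, -1.7]
grip_width: 0.46
```

```bash
cat >> h.py <<'E'
from scipy.optimize import least_squares
loc6=np.array([(-20,-20,0),(-20,20,0),(20,-20,0),(20,20,0),(20,-20,70),(20,20,70)])/1000.
def fit(pts,idx,guess,P,zfix=None):
    loc=loc6[idx]
    def world(p,loc=loc):
        x,y,z,yaw,al=p
        a=np.array([np.cos(yaw)*np.cos(al),np.sin(yaw)*np.cos(al),-np.sin(al)]); v=np.array([-np.sin(yaw),np.cos(yaw),0]); u=np.cross(a,v)
        return np.array([x,y,z])+loc@np.array([u,v,a]),a
    r=least_squares(lambda p:(proj('w',world(p)[0],P)-pts).ravel(),guess); p=r.x
    print('base',np.round(p[:3],4),'yaw',np.degrees(p[3]),'captilt-down',np.degrees(p[4]),'res',np.round(np.abs(r.fun).max(),1)); return p,world(p)[1]
E
python3 - <<'E'
from h import *
s,M=st(); P=par('wrist'); save('wrist','b5'); im=cv2.imread('pics/b5_raw.png')
a=im[150:420,160:420]
cv2.imwrite('pics/d5.png',cv2.resize(a,None,fx=2.2,fy=2.2)); 
E
```

```text
t 33.1 tcp [0.5817 0.3034 0.1184] x [-0.928  0.373  0.009] y [0.373 0.928 0.016] z [-0.002  0.018 -1.   ] F [ 0.7 -0.2 -1.7] g 0.46 q [0.47 0.51 0.1  1.15 0.02 0.86]
```

View pics/d5.png

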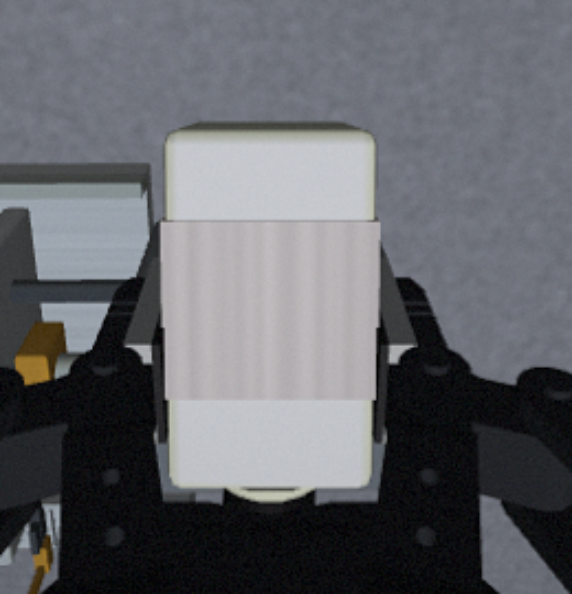

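```bash
python3 - <<'E'
from h import *
P=par('wrist'); s,M=st()
pts=np.array([(180,123),(357,123),(166,131),(375,131),(170,488),(372,487)])/2.2+[160,150]
p,a=fit(pts,[0,1,2,3,4,5],[.55,.31,.12,-.38,0],P)
b=p[:3]; print('G along axis',(s['tcp_pos']-b)@a,'tool coords base',M.T@(b-s['tcp_pos']),'axis tool',M.T@a)
E
```

```text
t 33.15 tcp [0.5809 0.3029 0.1169] x [-0.928  0.373  0.01 ] y [0.373 0.928 0.014] z [-0.004  0.017 -1.   ] F [ 0.4  0.1 -1.9] g 0.465 q [0.47 0.51 0.09 1.15 0.02 0.86]
base [0.5438 0.3186 0.111 ] yaw -22.084468510750575 captilt-down -13.650496986256274 res 3.5
G along axis 0.04058869362559919 tool coords base [0.04027112 0.00057332 0.00632074] axis tool [-9.69290500e-01  1.88564712e-04 -2.45918463e-01]
```

The bottle has pivoted to about 14° cap-up. It then jammed because the housing edge caught in the notch between cap and shoulder. I'll go back in with the edge bearing on the body's side instead.

Emit:
play_rows([
  [-0.005,0,0.015],
  [0,0,0.015],
  [0,0,0.01],
  [0,0,0.005],
  [0,0,0.005],
  [0,0,0.005],
  [0,0,0.005],
  [0,0,0.004],
  [0,0,0.004],
  [-0.001,0,0.003],
  [-0.001,0,0.002],
  [0,0,0],
  [0,0,0],
], claw=[-1,-1,-1,-1,-1,-1,-1,-1,-1,-1,-1,-1,-1], turn=[0,0,0,0,0,0,0,0,0,0,0,0,0])

```text
time: 34.23
tcp_pos: [0.5845, 0.3017, 0.0435]
tcp_rot: [-0.006, 0.189, 0.982, 0.007]
wrist_force: [-13.0, 0.2, 15.1]
grip_width: 0.468
```

```bash
python3 - <<'E'
from h import *
s,M=st(); print('lane tcp',lane(s['tcp_pos'])); blobs('wrist','b6',z=.05,amin=300)
E
```

```text
t 34.23 tcp [0.5845 0.3017 0.0435] x [-0.928  0.372  0.014] y [0.372 0.928 0.012] z [-0.009  0.016 -1.   ] F [-13.    0.2  15.1] g 0.468 q [0.47 0.58 0.   1.   0.02 0.85]
lane tcp [-0.07048447  0.30480285]
blob px [282.0, 294.0] area 13826.5 world ctr [0.5882 0.3005] lane ctr [-0.0667  0.3051] corners lane mm [[-113.0, 283.0], [-113.0, 327.0], [-20.0, 332.0], [-21.0, 279.0]]
```

Emit:
play_rows([
  [-0.0015,0,0],
  [-0.0015,0,0],
  [-0.0015,0,0],
  [-0.001,0,0],
  [0,0,0],
  [0,0,0],
], claw=[-1,-1,-1,-1,-1,-1], turn=[0,0,0,0,0,0])

```text
time: 34.78
tcp_pos: [0.5848, 0.3014, 0.0434]
tcp_rot: [-0.01, 0.188, 0.982, 0.008]
wrist_force: [-32.2, 8.8, 22.7]
grip_width: 0.464
```

```bash
python3 - <<'E'
from h import *
s,M=st(); print('lane tcp',lane(s['tcp_pos'])); blobs('wrist','b7',z=.05,amin=300); save('side','s7')
a=cv2.imread('pics/b7_raw.png'); b=cv2.imread('pics/s7_raw.png')[220:330,90:210]
cv2.imwrite('pics/d7.png',np.hstack([cv2.resize(a,(480,360)),cv2.resize(b,(320,293+67),interpolation=2)]))
E
```

```text
t 34.78 tcp [0.5848 0.3014 0.0434] x [-0.929  0.369  0.023] y [0.369 0.929 0.011] z [-0.017  0.019 -1.   ] F [-32.2   8.8  22.7] g 0.464 q [0.46 0.58 0.01 1.01 0.02 0.84]
lane tcp [-0.07007974  0.30458082]
blob px [283.0, 287.0] area 13432.0 world ctr [0.584  0.3026] lane ctr [-0.0713  0.3055] corners lane mm [[-31.0, 279.0], [-113.0, 284.0], [-112.0, 328.0], [-30.0, 331.0]]
```

View pics/d7.png

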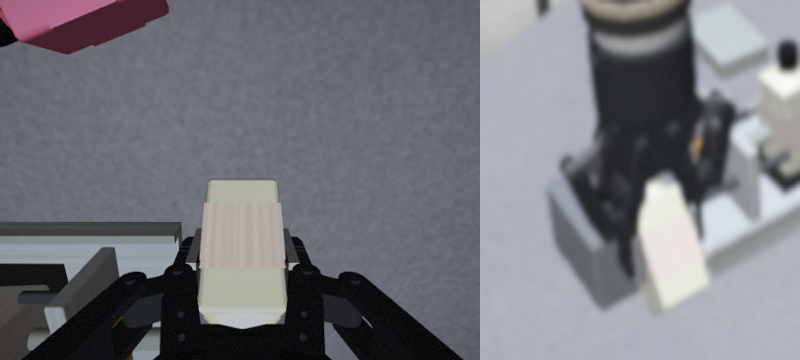

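The bottle is now about 55° up. The base edge is touching the bench and jamming, so I'll raise 5 mm and keep pushing in.

Emit:
play_rows([
  [0,0,-0.003],
  [0,0,-0.002],
  [-0.001,0,0],
  [-0.001,0,0],
  [0,0,0],
  [0,0,0],
], claw=[-1,-1,-1,-1,-1,-1], turn=[0,0,0,0,0,0])

```text
time: 35.38
tcp_pos: [0.5873, 0.3002, 0.047]
tcp_rot: [-0.01, 0.188, 0.982, 0.007]
wrist_force: [-25.3, 8.9, 11.8]
grip_width: 0.466
```

```bash
python3 - <<'E'
from h import *
s,M=st(); print('lane tcp',lane(s['tcp_pos'])); blobs('wrist','b8',z=.05,amin=300)
E
```

```text
t 35.38 tcp [0.5873 0.3002 0.047 ] x [-0.929  0.369  0.022] y [0.37  0.929 0.011] z [-0.017  0.018 -1.   ] F [-25.3   8.9  11.8] g 0.466 q [0.46 0.58 0.02 1.02 0.02 0.84]
lane tcp [-0.06730329  0.3044963 ]
blob px [282.0, 294.0] area 13634.0 world ctr [0.5931 0.2986] lane ctr [-0.0614  0.3051] corners lane mm [[-108.0, 282.0], [-108.0, 328.0], [-14.0, 333.0], [-15.0, 278.0]]
```

Emit:
play_rows([
  [-0.0015,0,-0.001],
  [-0.0015,0,0],
  [-0.001,0,0],
  [0,0,0],
  [0,0,0],
  [0,0,0],
], claw=[-1,-1,-1,-1,-1,-1], turn=[0,0,0,0,0,0])

```text
time: 35.93
tcp_pos: [0.5874, 0.3001, 0.0472]
tcp_rot: [-0.013, 0.187, 0.982, 0.008]
wrist_force: [-36.4, 15.9, 12.5]
grip_width: 0.466
```

```bash
python3 - <<'E'
from h import *
s,M=st(); print('lane tcp',lane(s['tcp_pos'])); blobs('wrist','b9',z=.05,amin=300)
E
```

```text
t 35.93 tcp [0.5874 0.3001 0.0472] x [-0.93   0.367  0.029] y [0.368 0.93  0.01 ] z [-0.024  0.02  -1.   ] F [-36.4  15.9  12.5] g 0.466 q [0.46 0.58 0.03 1.03 0.03 0.84]
lane tcp [-0.06716266  0.30436354]
blob px [282.0, 286.0] area 13414.0 world ctr [0.5882 0.3   ] lane ctr [-0.0664  0.3046] corners lane mm [[-108.0, 281.0], [-108.0, 327.0], [-25.0, 332.0], [-24.0, 278.0]]
```

Emit:
play_rows([
  [0.006,0,0],
  [0.006,0,0],
  [0.004,0,0],
  [0,0,0],
  [0,0,0.002],
  [0,0,0.002],
  [0,0,0.002],
  [0,0,0.002],
  [0,0,0.002],
  [0,0,0],
], claw=[-1,-1,-1,-1,-1,-1,-1,-1,-1,-1], turn=[0,0,0,0,0,0,0,0,0,0])

```text
time: 36.82
tcp_pos: [0.5825, 0.3033, 0.0399]
tcp_rot: [-0.004, 0.19, 0.982, 0.008]
wrist_force: [-4.5, 0.1, 7.4]
grip_width: 0.465
```

```bash
python3 - <<'E'
from h import *
s,M=st(); print('lane tcp',lane(s['tcp_pos'])); blobs('wrist','b10',z=.05,amin=300); save('side','s10b')
a=cv2.imread('pics/b10_raw.png')[200:420,150:420]; b=cv2.imread('pics/s10b_raw.png')[220:330,90:210]
cv2.imwrite('pics/d12.png',np.hstack([cv2.resize(a,(440,360)),cv2.resize(b,(360,330+30),interpolation=2)]))
E
```

```text
t 36.82 tcp [0.5825 0.3033 0.0399] x [-0.928  0.372  0.011] y [0.373 0.928 0.013] z [-0.005  0.016 -1.   ] F [-4.5  0.1  7.4] g 0.465 q [ 0.47  0.58 -0.01  0.98  0.02  0.85]
lane tcp [-0.07296851  0.30552863]
blob px [282.0, 294.0] area 13753.5 world ctr [0.5839 0.3032] lane ctr [-0.0716  0.306 ] corners lane mm [[-116.0, 285.0], [-116.0, 327.0], [-26.0, 332.0], [-27.0, 280.0]]
```

View pics/d12.png

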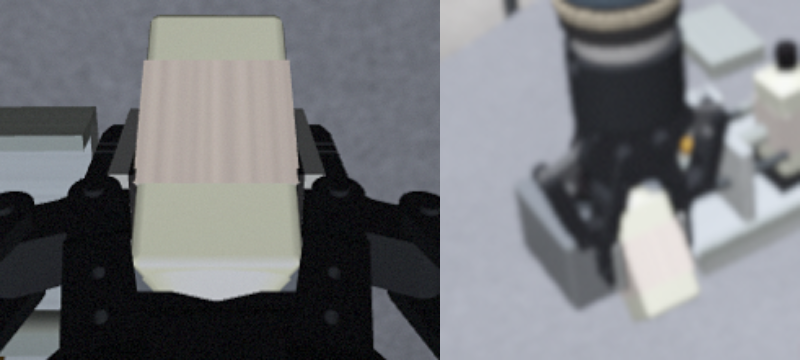

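```bash
python3 - <<'E'
from h import *
P=par('wrist'); s,M=st()
pts=np.array([(149,17),(285,17),(134,264),(299,264)])/[1.63,1.636]+[150,200]
for g in(-.5,-1.0):
  p,a=fit(pts,[2,3,4,5],[.55,.31,.03,-.38,g],P)
  b=p[:3]; print('G along axis',(s['tcp_pos']-b)@a,'axis tool',M.T@a, 'axis offset z at G',(b+a*((s['tcp_pos']-b)@a)-s['tcp_pos']))
E
```

```text
t 36.92 tcp [0.5824 0.3033 0.0398] x [-0.928  0.372  0.011] y [0.373 0.928 0.013] z [-0.005  0.016 -1.   ] F [-3.3 -1.2  7.6] g 0.462 q [ 0.47  0.58 -0.01  0.98  0.02  0.85]
base [0.5627 0.3121 0.0123] yaw -22.76116860290617 captilt-down -48.318583875456206 res 2.5
G along axis 0.03489043329364627 axis tool [-6.56520873e-01 -4.36921869e-04 -7.54307730e-01] axis offset z at G [ 0.0016619  -0.00019278 -0.00143091]
base [0.5627 0.3121 0.0123] yaw -22.76116877153643 captilt-down -48.31856472648705 res 2.5
G along axis 0.03489043990143273 axis tool [-6.56521125e-01 -4.36930593e-04 -7.54307511e-01] axis offset z at G [ 0.00166191 -0.00019279 -0.00143092]
```

```bash
python3 - <<'E'
from h import *
P=par('wrist'); s,M=st()
for f in('b7','b8','b9','b10'):
    im=cv2.imread(f'pics/{f}_raw.png').astype(int)
    m=((im[:,:,2]>=im[:,:,0]-2)&(im.min(2)>150)).astype(np.uint8); m=cv2.morphologyEx(m,cv2.MORPH_OPEN,np.ones((3,3)))
    r=np.where(m[:,282])[0]; ws=[(y,np.where(m[y,220:340])[0][[0,-1]]+220) for y in (r[0]+4,r[0]+60,r[0]+120,r[0]+140,r[0]+150,r[0]+155) if m[y,220:340].any()]
    print(f,r[0],r[-1],[(int(y),w.tolist()) for y,w in ws])
E
```

```text
t 36.92 tcp [0.5824 0.3033 0.0398] x [-0.928  0.372  0.011] y [0.373 0.928 0.013] z [-0.005  0.016 -1.   ] F [-3.3 -1.2  7.6] g 0.462 q [ 0.47  0.58 -0.01  0.98  0.02  0.85]
b7 211 365 [(215, [246, 319]), (271, [236, 330]), (331, [237, 328]), (351, [236, 330]), (361, [232, 333]), (366, [237, 328])]
b8 211 360 [(215, [246, 319]), (271, [236, 329]), (331, [237, 328]), (351, [236, 329]), (361, [232, 333]), (366, [237, 328])]
b9 211 359 [(215, [246, 320]), (271, [236, 330]), (331, [237, 328]), (351, [236, 330]), (361, [232, 333]), (366, [237, 328])]
b10 211 359 [(215, [246, 319]), (271, [236, 329]), (331, [237, 328]), (351, [236, 330]), (361, [232, 333]), (366, [237, 328])]
```

The bottle has been stuck at 48° since the raise. Working out the positions, the cap tip was hitting the knob bar. I'll shift 27 mm along the housing, clear of the knob, and push there. The pointer needs re-checking afterwards.

Emit:
play_rows([
  [0.009,0,-0.02],
  [0,0.013,-0.01],
  [0,0.014,0],
  [0,0,0.015],
  [0,0,0.008],
  [0,0,0],
  [-0.004,0,0],
  [-0.003,0,0],
  [-0.002,0,0],
  [-0.002,0,0],
  [-0.001,0,0],
  [-0.001,0,0],
  [-0.001,0,0],
  [-0.001,0,0],
  [0,0,0],
  [0,0,0],
], claw=[-1,-1,-1,-1,-1,-1,-1,-1,-1,-1,-1,-1,-1,-1,-1,-1], turn=[0,0,0,0,0,0,0,0,0,0,0,0,0,0,0,0])

```text
time: 38.25
tcp_pos: [0.5972, 0.3263, 0.0464]
tcp_rot: [-0.005, 0.189, 0.982, 0.007]
wrist_force: [-4.9, 1.5, 1.6]
grip_width: 0.464
```

```bash
cat >> h.py <<'E'
def phi(f):
    P=par('wrist'); s,M=st(); print('lane tcp',lane(s['tcp_pos'])); save('wrist',f); im=cv2.imread(f'pics/{f}_raw.png').astype(int)
    m=((im[:,:,2]>=im[:,:,0]-2)&(im.min(2)>110)).astype(np.uint8); m=cv2.morphologyEx(m,cv2.MORPH_OPEN,np.ones((3,3)))
    r=np.where(m[100:,282])[0]+100
    print('rows',r[0],r[-1],[(int(y),(np.where(m[y,220:345])[0][[0,-1]]+220).tolist()) for y in range(r[0]+3,min(r[-1],400),20) if m[y,220:345].any()])
E
python3 - <<'E'
from h import *
phi('c1w')
E
```

```text
t 38.25 tcp [0.5972 0.3263 0.0464] x [-0.928  0.372  0.013] y [0.372 0.928 0.012] z [-0.007  0.016 -1.   ] F [-4.9  1.5  1.6] g 0.464 q [0.49 0.61 0.07 1.03 0.02 0.87]
lane tcp [-0.06786834  0.33228386]
rows 210 360 [(213, [243, 322]), (233, [241, 324]), (253, [237, 328]), (273, [235, 330]), (293, [233, 332]), (313, [234, 331]), (333, [233, 332]), (353, [231, 334])]
```

Emit:
play_rows([
  [-0.001,0,0],
  [-0.001,0,0],
  [-0.001,0,0],
  [-0.001,0,0],
  [0,0,0],
  [0,0,0],
], claw=[-1,-1,-1,-1,-1,-1], turn=[0,0,0,0,0,0])

```text
time: 38.8
tcp_pos: [0.5974, 0.326, 0.0463]
tcp_rot: [-0.008, 0.188, 0.982, 0.008]
wrist_force: [-19.2, 7.5, 9.4]
grip_width: 0.463
```

```bash
python3 - <<'E'
from h import *
phi('c2w'); save('side','s12')
a=cv2.imread('pics/c2w_raw.png')[190:420,150:420]; b=cv2.imread('pics/s12_raw.png')[210:330,80:200]
cv2.imwrite('pics/d13.png',np.hstack([cv2.resize(a,(423,360)),cv2.resize(b,(360,360),interpolation=2)]))
E
```

```text
t 38.8 tcp [0.5974 0.326  0.0463] x [-0.929  0.37   0.019] y [0.37  0.929 0.012] z [-0.013  0.018 -1.   ] F [-19.2   7.5   9.4] g 0.463 q [0.49 0.61 0.08 1.04 0.02 0.87]
lane tcp [-0.06759548  0.33216507]
rows 210 359 [(213, [243, 322]), (233, [241, 324]), (253, [237, 328]), (273, [235, 330]), (293, [233, 332]), (313, [234, 331]), (333, [233, 332]), (353, [231, 334])]
```

View pics/d13.png

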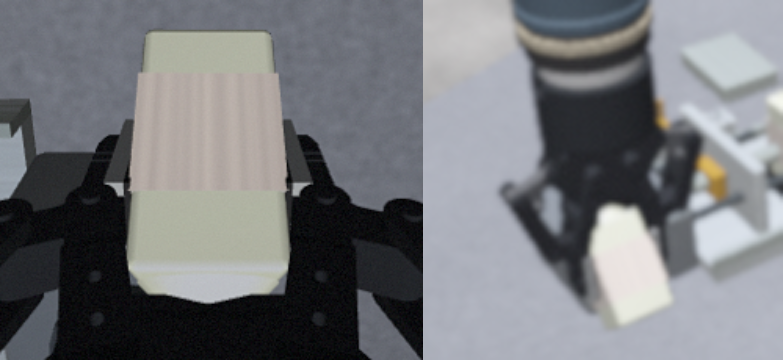

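The cap edge is still within a millimetre of the knob bar's near end. The bar end sits towards +y, so I'll go to the other side of the housing, y ≈ 280 mm.

Emit:
play_rows([
  [0.018,0,-0.02],
  [0,0,-0.01],
  [0,-0.026,0],
  [0,-0.026,0],
  [0,0,0.015],
  [0,0,0.015],
  [0,0,0],
  [-0.004,0,0],
  [-0.003,0,0],
  [-0.002,0,0],
  [-0.002,0,0],
  [-0.002,0,0],
  [-0.001,0,0],
  [-0.001,0,0],
  [-0.001,0,0],
  [-0.001,0,0],
  [0,0,0],
  [0,0,0],
], claw=[-1,-1,-1,-1,-1,-1,-1,-1,-1,-1,-1,-1,-1,-1,-1,-1,-1,-1], turn=[0,0,0,0,0,0,0,0,0,0,0,0,0,0,0,0,0,0])

```text
time: 40.4
tcp_pos: [0.578, 0.2784, 0.0461]
tcp_rot: [-0.008, 0.188, 0.982, 0.008]
wrist_force: [-16.0, 8.3, 8.8]
grip_width: 0.466
```

```bash
python3 - <<'E'
from h import *
phi('c3w')
E
```

```text
t 40.4 tcp [0.578  0.2784 0.0461] x [-0.929  0.37   0.018] y [0.37  0.929 0.013] z [-0.012  0.019 -1.   ] F [-16.    8.3   8.8] g 0.466 q [ 0.44  0.55 -0.04  0.98  0.02  0.82]
lane tcp [-0.06784865  0.28069726]
rows 210 359 [(213, [243, 322]), (233, [241, 324]), (253, [237, 328]), (273, [235, 330]), (293, [233, 332]), (313, [234, 331]), (333, [233, 332]), (353, [231, 334])]
```

```bash
python3 - <<'E'
from h import *
P=par('side')
# pose at c2w: tcp
G=np.array([.5974,.326,.046]); h=np.array([.928,-.372,0]); v=np.array([.372,.928,0]); z=np.array([0,0,1])
for ph in (40,48,55,62,70,80):
    c,s=np.cos(np.radians(ph)),np.sin(np.radians(ph)); a=c*h+s*z; u=-s*h+c*z
    for g in(.035,.042):
        X=[G+a*d+u*o+v*w for d,o,w in((-g,.02,.02),(-g,.02,-.02),(-g,-.02,.02),(.07-g,.02,.02),(.07-g,.02,-.02))]
        print(ph,g,np.round((proj('side',X,P)-[80,210])*3+[423,0]).tolist())
E
```

```text
40 0.035 [[619.0, 325.0], [673.0, 300.0], [606.0, 340.0], [574.0, 231.0], [629.0, 208.0]]
40 0.042 [[623.0, 334.0], [678.0, 309.0], [611.0, 349.0], [579.0, 240.0], [633.0, 217.0]]
48 0.035 [[619.0, 330.0], [673.0, 305.0], [603.0, 337.0], [577.0, 233.0], [632.0, 210.0]]
48 0.042 [[623.0, 340.0], [677.0, 315.0], [607.0, 347.0], [581.0, 242.0], [636.0, 220.0]]
55 0.035 [[618.0, 334.0], [672.0, 309.0], [600.0, 334.0], [580.0, 235.0], [635.0, 213.0]]
55 0.042 [[622.0, 344.0], [676.0, 319.0], [604.0, 344.0], [584.0, 245.0], [639.0, 222.0]]
62 0.035 [[617.0, 337.0], [671.0, 312.0], [597.0, 331.0], [584.0, 239.0], [639.0, 216.0]]
62 0.042 [[621.0, 347.0], [674.0, 322.0], [600.0, 340.0], [587.0, 249.0], [642.0, 226.0]]
70 0.035 [[616.0, 340.0], [670.0, 315.0], [593.0, 326.0], [588.0, 244.0], [643.0, 221.0]]
70 0.042 [[619.0, 349.0], [672.0, 324.0], [596.0, 335.0], [591.0, 253.0], [646.0, 230.0]]
80 0.035 [[613.0, 341.0], [667.0, 317.0], [588.0, 319.0], [593.0, 251.0], [648.0, 228.0]]
80 0.042 [[615.0, 350.0], [668.0, 325.0], [590.0, 327.0], [595.0, 260.0], [650.0, 237.0]]
```

The bottle is blocked in the grip at about the same spot regardless. A simpler approach is to let it go here, leaning cap-up on the housing edge. Then I'll push its base towards the wall with closed fingers until it stands flush.

Emit:
play_rows([
  [0.004,0,0],
  [0,0,0.002],
  [0,0,0.002],
  [0,0,0],
  [0,0,0],
  [0,0,0],
  [0,0,0],
  [0,0,0],
  [0,0,0],
], claw=[-1,-1,-1,0.0,0.2,0.3,0.3,0.3,0.3], turn=[0,0,0,0,0,0,0,0,0])

```text
time: 41.2
tcp_pos: [0.5778, 0.278, 0.0415]
tcp_rot: [-0.004, 0.19, 0.982, 0.007]
wrist_force: [0.3, 0.1, -0.1]
grip_width: 0.647
```

Emit:
play_rows([
  [0,0,-0.02],
  [0,0,-0.03],
  [0,0,-0.035],
  [0,0,-0.035],
  [0.03,0,0],
  [0.03,0,0],
  [0.03,0,0],
  [0,0,0],
  [0,0,0],
], claw=[0.3,0.3,0.3,0.3,0.3,0.3,0.3,0.3,0.3], turn=[0,0,0,0,0,0,0,0,0])

```text
time: 41.95
tcp_pos: [0.4938, 0.3103, 0.1631]
tcp_rot: [-0.004, 0.189, 0.982, 0.007]
wrist_force: [-0.5, -1.0, 0.5]
grip_width: 0.652
```

```bash
python3 - <<'E'
from h import *
s,M=st(); print('lane tcp',lane(s['tcp_pos'])); save('wrist','e1'); save('side','s13');save('top','t13')
a=cv2.imread('pics/t13_raw.png')[120:240,100:280]; b=cv2.imread('pics/s13_raw.png')[200:330,80:275]
cv2.imwrite('pics/d14.png',np.hstack([cv2.resize(a,(396,264),interpolation=2),cv2.resize(b,(396,264),interpolation=2)]))
E
```

```text
t 41.95 tcp [0.4938 0.3103 0.1631] x [-0.929  0.37   0.011] y [0.371 0.929 0.013] z [-0.006  0.016 -1.   ] F [-0.5 -1.   0.5] g 0.652 q [ 0.55  0.37 -0.02  1.17  0.02  0.93]
lane tcp [-0.15786418  0.27901955]
```

View pics/d14.png

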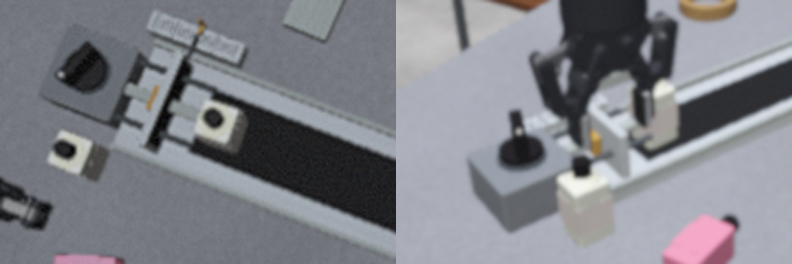

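Bottle A now stands upright on the bench beside the housing, with its cap at (65,148) in the left panel. I'll measure its position and yaw, and check the pointer.

```bash
python3 - <<'E'
from h import *
X=ray('top',[(129.5,187.3)],.094); print(X,lane(X)); Y=ray('side',[(172.1,279)],.094); print(Y,lane(Y))
im=cv2.imread('pics/t13_raw.png').astype(int)
m=((im[:,:,2]>=im[:,:,0]-2)&(im.min(2)>125)).astype(np.uint8)
cs,_=cv2.findContours(m[170:205,110:160],cv2.RETR_EXTERNAL,cv2.CHAIN_APPROX_NONE)
for c in cs:
    if cv2.contourArea(c)>40: r=cv2.minAreaRect(c); B=cv2.boxPoints(r)+[110,170]; W=ray('top',B,.07); print(r,np.round(lane(W)*1000).tolist(),np.round(lane(W.mean(0)),4))
E
```

```text
[[0.55910336 0.28191146 0.094     ]] [[-0.08668515  0.27698229]]
[[0.55296932 0.28757753 0.094     ]] [[-0.09448531  0.27995853]]
((21.491382598876953, 18.853450775146484), (15.494161605834961, 17.46375846862793), 23.198591232299805) [[-108.0, 300.0], [-66.0, 300.0], [-67.0, 261.0], [-109.0, 261.0]] [-0.0878  0.2806]
```

Emit:
play_rows([
  [-0.036,0,0],
  [-0.036,0,0],
  [-0.036,0,0],
  [-0.036,0,0],
  [-0.036,0,0],
  [0,0,0],
  [0,0,0],
  [0,0,0],
], claw=[0.5,0.5,0.5,0.5,0.5,0.5,0.5,0.5], turn=[0,0,0,0,0,0,0,0])

```text
time: 42.77
tcp_pos: [0.6622, 0.2419, 0.1596]
tcp_rot: [-0.005, 0.19, 0.982, 0.007]
wrist_force: [-0.1, 0.3, 0.3]
grip_width: 0.749
```

```bash
python3 - <<'E'
from h import *
s,M=st(); P=par('wrist'); print(lane(s['tcp_pos'])); save('wrist','e2'); im=cv2.imread('pics/e2_raw.png')
u=proj('w',[[.70,.153,.036],[.578,.278,.07]],P); print(u)
x,y=u[0].astype(int); x0=min(max(x-30,0),500); y0=min(max(y-35,0),370)
a=cv2.resize(im[y0:y0+50,x0:x0+60],(360,300),interpolation=2); b=cv2.resize(im,(440,330)); o=np.zeros((330,800,3),np.uint8); o[:300,:360]=a; o[:,360:]=b
cv2.imwrite('pics/d15.png',o)
E
```

```text
t 42.77 tcp [0.6622 0.2419 0.1596] x [-0.927  0.374  0.013] y [0.374 0.927 0.012] z [-0.007  0.015 -1.   ] F [-0.1  0.3  0.3] g 0.749 q [0.34 0.58 0.33 1.32 0.02 0.73]
[0.0238752  0.27816813]
[[208.14746886 282.83483509]
 [283.01988459 100.97788092]]
```

View pics/d15.png

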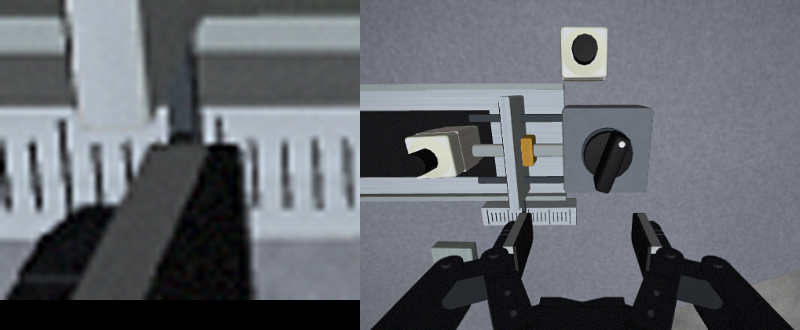

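The knob bar's dot sits at about 156°, against an expected 160°, so the knob has not been turned. Bottle A is upright and square to the lane.

```bash
python3 - <<'E'
from h import *
s,M=st(); f=lambda p:(np.array(p,float)-[360,0])/.7857
X=ray('wrist',f([(562,28),(607,28),(606,77),(562,77)]),.07); print(np.round(lane(X)*1000,1).tolist(),lane(X.mean(0)))
C=ray('wrist',f([(584,47)]),.094); print('cap',lane(C))
t=np.array([.5365,-.0075])+L.T@np.array([-.0865,.279]); print('tool delta',M.T@(np.r_[t,.047]-s['tcp_pos']))
E
```

```text
t 42.82 tcp [0.6616 0.2424 0.1601] x [-0.928  0.373  0.012] y [0.373 0.928 0.012] z [-0.007  0.016 -1.   ] F [0.4 0.4 0.9] g 0.753 q [0.34 0.58 0.33 1.32 0.02 0.73]
[[-108.0, 263.9], [-108.1, 300.9], [-70.3, 301.2], [-70.3, 262.9]] [-0.08919723  0.28223724]
cap [[-0.09013981  0.28150743]]
tool delta [ 0.10825432 -0.0010256   0.11441643]
```

Emit:
play_rows([
  [0.0275,0.0003,0],
  [0.0275,0.0003,0],
  [0.0275,0.0003,0],
  [0.0275,0,0],
  [0,0,0.03],
  [0,0,0.03],
  [0,0,0.03],
  [0,0,0.023],
  [0,0,0],
  [0,0,0],
  [0,0,0],
  [0,0,0],
  [0,0,0],
  [0,0,0],
  [0,0,0],
], claw=[0.5,0.5,0.5,0.5,0.5,0.5,0.5,0.5,0.5,-1,-1,-1,-1,-1,-1], turn=[0,0,0,0,0,0,0,0,0,0,0,0,0,0,0], newtons=30)

```text
time: 44.07
tcp_pos: [0.5604, 0.2868, 0.0507]
tcp_rot: [-0.003, 0.19, 0.982, 0.008]
wrist_force: [-1.4, 0.1, 7.4]
grip_width: 0.465
```

Emit:
play_rows([
  [0,0,-0.015],
  [0,0,-0.03],
  [0,0,-0.03],
  [0,0,-0.03],
  [0,0,-0.02],
  [0,0,0],
  [0,0,0],
], claw=[-1,-1,-1,-1,-1,-1,-1], turn=[0,0,0,0,0,0,0])

```text
time: 44.65
tcp_pos: [0.5609, 0.2846, 0.1754]
tcp_rot: [-0.003, 0.19, 0.982, 0.008]
wrist_force: [-0.4, 0.5, -2.0]
grip_width: 0.465
```

```bash
python3 - <<'E'
from h import *
s,M=st(); print(lane(s['tcp_pos']))
t=np.array([.5365,-.0075])+L.T@np.array([0,.04]); print('tool delta',M.T@(np.r_[t,s['tcp_pos'][2]]-s['tcp_pos']))
E
```

```text
t 44.65 tcp [0.5609 0.2846 0.1754] x [-0.928  0.372  0.009] y [0.372 0.928 0.015] z [-0.003  0.017 -1.   ] F [-0.4  0.5 -2. ] g 0.465 q [0.46 0.44 0.12 1.25 0.02 0.84]
[-0.0859755  0.2801667]
tool delta [-0.08606895 -0.24016951 -0.00435883]
```

Emit:
play_rows([
  [-0.011,-0.03,0],
  [-0.011,-0.03,0],
  [-0.011,-0.03,0],
  [-0.011,-0.03,0],
  [-0.011,-0.03,0],
  [-0.011,-0.03,0],
  [-0.011,-0.03,0],
  [-0.011,-0.03,0],
  [0,0,0],
  [0,0,0],
], claw=[-1,-1,-1,-1,-1,-1,-1,-1,-1,-1], turn=[0,0,0,0,0,0,0,0,0,0])

```text
time: 45.48
tcp_pos: [0.5516, 0.0272, 0.1685]
tcp_rot: [-0.006, 0.191, 0.982, 0.007]
wrist_force: [0.8, 0.1, -1.2]
grip_width: 0.461
```

```bash
python3 - <<'E'
from h import *
s,M=st(); print(lane(s['tcp_pos']))
t=np.array([.5365,-.0075])+L.T@np.array([.002,.04]); print('tool delta',M.T@(np.r_[t,.0625]-s['tcp_pos']))
E
```

```text
t 45.48 tcp [0.5516 0.0272 0.1685] x [-0.927  0.375  0.013] y [0.375 0.927 0.012] z [-0.008  0.016 -1.   ] F [ 0.8  0.1 -1.2] g 0.461 q [ 0.04  0.32 -0.08  1.18  0.02  0.43]
[0.00114009 0.03781859]
tool delta [-0.00228253  0.00094083  0.10602306]
```

Emit:
play_rows([
  [-0.002,0.001,0.03],
  [0,0,0.03],
  [0,0,0.025],
  [0,0,0.013],
  [0,0,0.005],
  [0,0,0.003],
  [0,0,0],
  [0,0,0],
  [0,0,0],
  [0,0,0],
  [0,0,0],
  [0,0,0],
], claw=[-1,-1,-1,-1,-1,-1,-1,0.1,0.3,0.5,0.5,0.5], turn=[0,0,0,0,0,0,0,0,0,0,0,0])

```text
time: 46.48
tcp_pos: [0.5544, 0.0307, 0.0643]
tcp_rot: [-0.004, 0.19, 0.982, 0.007]
wrist_force: [-1.0, -0.4, -0.6]
grip_width: 0.753
```

Emit:
play_rows([
  [0,0,-0.03],
  [0,0,-0.035],
  [0,0,-0.035],
  [0,0,-0.02],
  [-0.003,-0.036,0],
  [-0.003,-0.036,0],
  [-0.003,-0.036,0],
  [-0.003,-0.036,0],
  [-0.003,-0.036,0],
  [-0.003,-0.036,0],
  [-0.003,-0.036,0],
  [-0.003,-0.036,0],
  [0,0,0],
], claw=[0.5,0.5,0.5,0.5,0.5,0.5,0.5,0.5,0.5,0.5,0.5,0.5,0.5], turn=[0,0,0,0,0,0,0,0,0,0,0,0,0])

```text
time: 47.57
tcp_pos: [0.4682, -0.2524, 0.1801]
tcp_rot: [-0.004, 0.192, 0.981, 0.006]
wrist_force: [0.0, 0.1, 0.7]
grip_width: 0.75
```

```bash
python3 - <<'E'
from h import *
s,M=st(); print(lane(s['tcp_pos'])); save('wrist','f1',None,1.0); save('top','tf1')
a=cv2.imread('pics/f1_raw.png'); b=cv2.imread('pics/tf1_raw.png')[120:280,110:390]
cv2.imwrite('pics/d16.png',np.vstack([cv2.resize(a,(560,420))[:300],cv2.resize(b,(560,320),interpolation=2)[:300]]))
E
```

```text
t 47.57 tcp [ 0.4682 -0.2524  0.1801] x [-0.926  0.377  0.011] y [0.377 0.926 0.011] z [-0.006  0.014 -1.   ] F [0.  0.1 0.7] g 0.75 q [-0.5   0.28 -0.1   1.19  0.01 -0.11]
[ 0.02774796 -0.25267599]
```

View pics/d16.png

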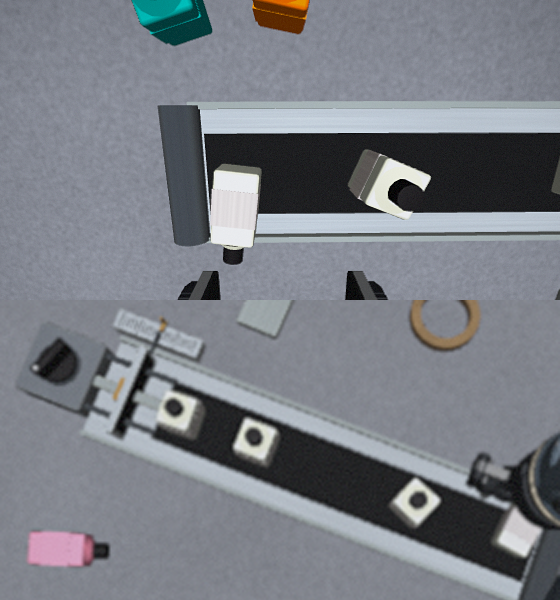

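Bottle A stands on the belt. B lies close to the end lip: its upper face runs from (217,170) to (254,247) and its cap is at (233,255).

```bash
python3 - <<'E'
from h import *
P=par('wrist'); s,M=st()
X=ray('w',[(217,170),(261,173),(254,247),(211,243),(233,262),(233,255)],[.052]*4+[.032,.035],P); print(np.round(lane(X)*1000).tolist()); print(np.round((X-s['tcp_pos'])@M*1000).tolist())
e=X[3]-X[0]; print('yaw',np.degrees(np.arctan2(e[1],e[0])),np.degrees(np.arctan2((X[2]-X[1])[1],(X[2]-X[1])[0])))
E=ray('w',[(199,107),(212,243),(160,106),(175,244)],.022,P); print('lip inner/outer',np.round(lane(E)*1000).tolist())
Q=ray('w',[(400,190)],.106,P); print('row',lane(Q))
E
```

```text
t 47.67 tcp [ 0.4693 -0.2487  0.18  ] x [-0.927  0.375  0.011] y [0.375 0.927 0.013] z [-0.006  0.016 -1.   ] F [-1.5 -0.4 -0.2] g 0.751 q [-0.49  0.28 -0.1   1.19  0.01 -0.11]
[[-11.0, -302.0], [-8.0, -265.0], [61.0, -273.0], [57.0, -312.0], [86.0, -297.0], [77.0, -296.0]]
[[36.0, -55.0, 128.0], [34.0, -18.0, 128.0], [-35.0, -26.0, 127.0], [-31.0, -65.0, 127.0], [-61.0, -49.0, 147.0], [-51.0, -49.0, 144.0]]
yaw -30.452802208015115 -28.63968401646932
lip inner/outer [[-62.0, -320.0], [69.0, -319.0], [-63.0, -355.0], [70.0, -357.0]]
row [[-0.00498541 -0.16504634]]
```

Emit:
play_rows([
  [-0.003,-0.021,0],
  [-0.0025,-0.021,0],
  [0,0,0],
  [0,0,0.03],
  [0,0,0.03],
  [0,0,0.03],
  [0,0,0.025],
  [0,0,0],
  [0,0,0],
], claw=[0.3,0.3,0.3,0.3,0.3,0.3,0.3,0.3,0.3], turn=[0,0,7,0.5,0,0,0,0,0])

```text
time: 48.42
tcp_pos: [0.4584, -0.2852, 0.064]
tcp_rot: [-0.006, 0.253, 0.967, 0.007]
wrist_force: [0.1, 0.2, 0.9]
grip_width: 0.65
```

```bash
python3 - <<'E'
from h import *
s,M=st(); print(lane(s['tcp_pos']),np.degrees(np.arctan2(M[1,0],M[0,0])))
blobs('wrist','g1',z=.052,amin=500)
E
```

```text
t 48.42 tcp [ 0.4584 -0.2852  0.064 ] x [-0.872  0.489  0.016] y [0.489 0.872 0.011] z [-0.008  0.017 -1.   ] F [0.1 0.2 0.9] g 0.65 q [-0.56  0.39 -0.27  0.93  0.01 -0.05]
[ 0.03080593 -0.28671663] 150.7282920437208
blob px [265.0, 264.0] area 6859.5 world ctr [ 0.4496 -0.2901] lane ctr [ 0.0245 -0.2946] corners lane mm [[-11.0, -309.0], [-7.0, -271.0], [61.0, -277.0], [55.0, -321.0]]
blob px [536.0, 203.0] area 2487.5 world ctr [ 0.4873 -0.1536] lane ctr [ 0.0087 -0.1539] corners lane mm [[-20.0, -168.0], [-17.0, -146.0], [37.0, -138.0], [34.0, -163.0]]
```

Emit:
play_rows([
  [0,-0.006,0],
  [0,0,0.015],
  [0,0,0.014],
  [0,0,0],
  [0,0,0],
  [0,0,0],
  [0,0,0],
  [0,0,0],
  [0,0,0],
  [0,0,0],
], claw=[0.3,0.3,0.3,0.3,-1,-1,-1,-1,-1,-1], turn=[0,0,0,0,0,0,0,0,0,0], newtons=20)

```text
time: 49.3
tcp_pos: [0.456, -0.2919, 0.0368]
tcp_rot: [-0.004, 0.253, 0.967, 0.006]
wrist_force: [-2.1, -0.1, 8.2]
grip_width: 0.462
```

Emit:
play_rows([
  [0,0,-0.015],
  [0,0,-0.03],
  [0,0,-0.035],
  [0,0,-0.035],
  [0,0,-0.035],
  [0,0,0],
  [0,0,0],
], claw=[-1,-1,-1,-1,-1,-1,-1], turn=[0,0,0,0,0,0,0])

```text
time: 49.88
tcp_pos: [0.4577, -0.2945, 0.1881]
tcp_rot: [-0.002, 0.253, 0.967, 0.006]
wrist_force: [-0.3, 0.5, -2.2]
grip_width: 0.466
```

```bash
python3 - <<'E'
from h import *
phi('g2'); s,M=st()
t=np.array([.5365,-.0075])+L.T@np.array([-.066,.281]); print('tool delta',M.T@(np.r_[t,s['tcp_pos'][2]]-s['tcp_pos']))
t=np.array([.5365,-.0075])+L.T@np.array([-.12,.1]); print('via',M.T@(np.r_[t,s['tcp_pos'][2]]-s['tcp_pos']))
E
```

```text
t 49.88 tcp [ 0.4577 -0.2945  0.1881] x [-0.872  0.49   0.007] y [0.49  0.872 0.011] z [-0.001  0.013 -1.   ] F [-0.3  0.5 -2.2] g 0.466 q [-0.58  0.3  -0.06  1.22  0.01 -0.07]
lane tcp [ 0.03367105 -0.29567447]
rows 222 327 [(225, [237, 327]), (245, [236, 328]), (265, [236, 329]), (285, [237, 327]), (305, [239, 326]), (325, [240, 325])]
t 49.93 tcp [ 0.4568 -0.294   0.1863] x [-0.872  0.49   0.011] y [0.49  0.871 0.011] z [-0.004  0.015 -1.   ] F [-0.3 -0.4 -2.2] g 0.466 q [-0.58  0.3  -0.07  1.22  0.01 -0.07]
tool delta [0.17308773 0.55859833 0.00790384]
via [0.20295898 0.3721408  0.00620503]
```

Emit:
play_rows([
  [0.0108,0.0349,0],
  [0.0108,0.0349,0],
  [0.0108,0.0349,0],
  [0.0108,0.0349,0],
  [0.0108,0.0349,0],
  [0.0108,0.0349,0],
  [0.0108,0.0349,0],
  [0.0108,0.0349,0],
  [0.0108,0.0349,0],
  [0.0108,0.0349,0],
  [0.0108,0.0349,0],
  [0.0108,0.0349,0],
  [0.0108,0.0349,0],
  [0.0108,0.0349,0],
  [0.0108,0.0349,0],
  [0.0108,0.0349,0],
  [0,0,0],
  [0,0,0],
  [0,0,0],
  [0,0,0],
], claw=[-1,-1,-1,-1,-1,-1,-1,-1,-1,-1,-1,-1,-1,-1,-1,-1,-1,-1,-1,-1], turn=[0,0,0,0,0,0,0,0,0,0,0,0,0,0,0,0,-7,0,0,0])

```text
time: 51.6
tcp_pos: [0.579, 0.2766, 0.1927]
tcp_rot: [-0.005, 0.196, 0.981, 0.007]
wrist_force: [-0.7, -0.7, -1.4]
grip_width: 0.463
```

```bash
python3 - <<'E'
from h import *
phi('g3'); s,M=st(); print(np.degrees(np.arctan2(M[1,0],M[0,0])))
t=np.array([.5365,-.0075])+L.T@np.array([-.067,.281]); print('tool delta',M.T@(np.r_[t,.085]-s['tcp_pos']))
E
```

```text
t 51.6 tcp [0.579  0.2766 0.1927] x [-0.923  0.384  0.013] y [0.384 0.923 0.011] z [-0.008  0.015 -1.   ] F [-0.7 -0.7 -1.4] g 0.463 q [0.44 0.46 0.2  1.31 0.02 0.83]
lane tcp [-0.0661829   0.27942969]
rows 222 326 [(225, [237, 327]), (245, [237, 327]), (265, [235, 329]), (285, [237, 327]), (305, [239, 326]), (325, [240, 325])]
t 51.65 tcp [0.5793 0.2764 0.1932] x [-0.923  0.384  0.012] y [0.384 0.923 0.011] z [-0.007  0.015 -1.   ] F [-0.8 -1.4 -1.6] g 0.469 q [0.44 0.46 0.2  1.31 0.02 0.83]
157.42692500214216
tool delta [-0.00027685  0.00027033  0.10817577]
```

Emit:
play_rows([
  [0,0,0.035],
  [0,0,0.035],
  [0,0,0.03],
  [0,0,0.006],
  [0,0,0],
  [0,0,0.004],
  [0,0,0.004],
  [0,0,0.004],
  [0,0,0.004],
  [0,0,0.004],
  [0,0,0.004],
  [0,0,0.005],
  [0,0,0.005],
  [0,0,0.005],
  [0,0,0.004],
  [0,0,0],
], claw=[-1,-1,-1,-1,-1,-1,-1,-1,-1,-1,-1,-1,-1,-1,-1,-1], turn=[0,0,0,0,0,0,0,0,0,0,0,0,0,0,0,0])

```text
time: 52.98
tcp_pos: [0.5777, 0.2814, 0.0474]
tcp_rot: [-0.005, 0.193, 0.981, 0.009]
wrist_force: [-13.1, 3.4, 17.0]
grip_width: 0.463
```

```bash
python3 - <<'E'
from h import *
phi('g4')
E
```

```text
t 52.98 tcp [0.5777 0.2814 0.0474] x [-0.925  0.379  0.012] y [0.379 0.925 0.015] z [-0.006  0.019 -1.   ] F [-13.1   3.4  17. ] g 0.463 q [ 0.44  0.55 -0.04  0.98  0.02  0.83]
lane tcp [-0.06922831  0.28343663]
rows 201 354 [(204, [242, 323]), (224, [241, 324]), (244, [237, 328]), (264, [235, 329]), (284, [234, 331]), (304, [234, 331]), (324, [234, 331]), (344, [233, 332])]
```

Emit:
play_rows([
  [0,0,0.002],
  [-0.001,0,0.002],
  [-0.001,0,0.001],
  [-0.001,0,0],
  [0,0,0],
], claw=[-1,-1,-1,-1,-1], turn=[0,0,0,0,0])

```text
time: 53.45
tcp_pos: [0.5789, 0.281, 0.0425]
tcp_rot: [-0.006, 0.193, 0.981, 0.009]
wrist_force: [-20.9, 6.9, 20.8]
grip_width: 0.466
```

```bash
python3 - <<'E'
from h import *
phi('g5')
E
```

```text
t 53.45 tcp [0.5789 0.281  0.0425] x [-0.926  0.378  0.016] y [0.379 0.925 0.015] z [-0.009  0.02  -1.   ] F [-20.9   6.9  20.8] g 0.466 q [ 0.44  0.55 -0.04  0.97  0.02  0.83]
lane tcp [-0.06799308  0.28344318]
rows 201 345 [(204, [243, 322]), (224, [242, 323]), (244, [237, 328]), (264, [235, 330]), (284, [233, 331]), (304, [235, 330]), (324, [233, 332]), (344, [231, 334])]
```

Emit:
play_rows([
  [0.002,0,0],
  [0.001,0,0.001],
  [0,0,0],
  [0,0,0],
  [0,0,0],
  [0,0,0],
  [0,0,0],
  [0,0,0],
  [0,0,0],
], claw=[-1,-1,-1,0.0,0.2,0.3,0.3,0.3,0.3], turn=[0,0,0,0,0,0,0,0,0])

```text
time: 54.25
tcp_pos: [0.5788, 0.28, 0.0385]
tcp_rot: [-0.005, 0.194, 0.981, 0.007]
wrist_force: [0.2, 0.4, -0.2]
grip_width: 0.649
```

Emit:
play_rows([
  [0,0,-0.02],
  [0,0,-0.03],
  [0,0,-0.035],
  [0,0,-0.035],
  [-0.03,0,0],
  [-0.03,0,0],
  [-0.03,0,0],
  [0,0,0],
  [0,0,0],
], claw=[0.3,0.3,0.3,0.3,0.5,0.5,0.5,0.5,0.5], turn=[0,0,0,0,0,0,0,0,0])

```text
time: 55.0
tcp_pos: [0.6635, 0.2429, 0.1565]
tcp_rot: [-0.005, 0.195, 0.981, 0.007]
wrist_force: [-0.6, 0.4, 0.3]
grip_width: 0.747
```

```bash
python3 - <<'E'
from h import *
s,M=st(); P=par('wrist'); print(lane(s['tcp_pos'])); save('wrist','e3',None,1.42)
E
```

```text
t 55.0 tcp [0.6635 0.2429 0.1565] x [-0.924  0.382  0.012] y [0.382 0.924 0.012] z [-0.007  0.015 -1.   ] F [-0.6  0.4  0.3] g 0.747 q [0.34 0.59 0.33 1.31 0.02 0.74]
[0.02474435 0.27964706]
```

View pics/e3.png

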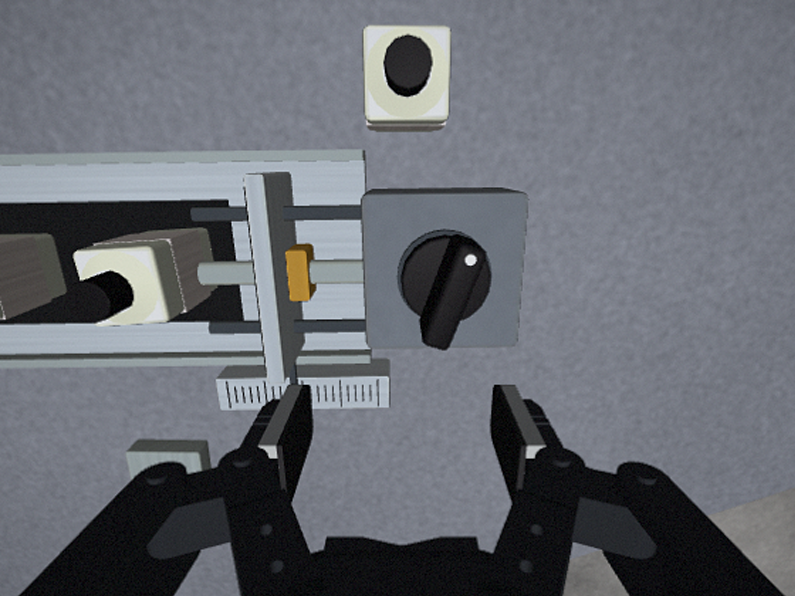

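Bottle B is standing too, with its top face spanning (364,27) to (449,123).

```bash
python3 - <<'E'
from h import *
s,M=st()
X=ray('wrist',np.array([(364,27),(450,27),(449,122),(365,122)])/1.42,.07); print(np.round(lane(X)*1000,1).tolist(),lane(X.mean(0)),'tool',M.T@(X.mean(0)-s['tcp_pos']))
E
```

```text
t 55.05 tcp [0.6626 0.2435 0.1567] x [-0.924  0.381  0.013] y [0.381 0.924 0.012] z [-0.007  0.016 -1.   ] F [-0.6 -0.7 -0.2] g 0.75 q [0.34 0.59 0.33 1.31 0.02 0.74]
[[-116.3, 266.4], [-116.0, 304.5], [-77.0, 304.9], [-77.4, 265.5]] [-0.09669721  0.28533417] tool [0.11929152 0.00331327 0.08830007]
```

Emit:
play_rows([
  [0.0295,0.001,0],
  [0.0295,0.001,0],
  [0.0295,0.001,0],
  [0.0295,0,0],
  [0,0,0.03],
  [0,0,0.03],
  [0,0,0.03],
  [0,0,0.016],
  [0,0,0],
  [0,0,0],
  [0,0,0],
  [0,0,0],
  [0,0,0],
  [0,0,0],
  [0,0,0],
], claw=[0.5,0.5,0.5,0.5,0.5,0.5,0.5,0.5,0.5,-1,-1,-1,-1,-1,-1], turn=[0,0,0,0,0,0,0,0,0,0,0,0,0,0,0], newtons=30)

```text
time: 56.3
tcp_pos: [0.5548, 0.2936, 0.0545]
tcp_rot: [-0.004, 0.194, 0.981, 0.008]
wrist_force: [-1.1, -0.6, 7.1]
grip_width: 0.462
```

Emit:
play_rows([
  [0,0,-0.015],
  [0,0,-0.03],
  [0,0,-0.03],
  [0,0,-0.03],
  [0,0,-0.02],
  [0,0,0],
  [0,0,0],
], claw=[-1,-1,-1,-1,-1,-1,-1], turn=[0,0,0,0,0,0,0])

```text
time: 56.88
tcp_pos: [0.5554, 0.2915, 0.1794]
tcp_rot: [-0.003, 0.194, 0.981, 0.008]
wrist_force: [0.2, 0.5, -1.9]
grip_width: 0.465
```

```bash
python3 - <<'E'
from h import *
s,M=st(); print(lane(s['tcp_pos']))
t=np.array([.5365,-.0075])+L.T@np.array([0.002,-.06]); print('tool delta',M.T@(np.r_[t,s['tcp_pos'][2]]-s['tcp_pos']))
E
```

```text
t 56.88 tcp [0.5554 0.2915 0.1794] x [-0.925  0.38   0.01 ] y [0.381 0.925 0.015] z [-0.003  0.017 -1.   ] F [ 0.2  0.5 -1.9] g 0.465 q [0.48 0.43 0.12 1.25 0.02 0.87]
[-0.09365894  0.28454407]
tool delta [-0.09878737 -0.34366275 -0.00595399]
```

Emit:
play_rows([
  [-0.0099,-0.0344,-0.005],
  [-0.0099,-0.0344,0],
  [-0.0099,-0.0344,0],
  [-0.0099,-0.0344,0],
  [-0.0099,-0.0344,0],
  [-0.0099,-0.0344,0],
  [-0.0099,-0.0344,0],
  [-0.0099,-0.0344,0],
  [-0.0099,-0.0344,0],
  [-0.0099,-0.0344,0],
  [0,0,0],
  [0,0,0],
], claw=[-1,-1,-1,-1,-1,-1,-1,-1,-1,-1,-1,-1], turn=[0,0,0,0,0,0,0,0,0,0,0,0])

```text
time: 57.88
tcp_pos: [0.5144, -0.0662, 0.1763]
tcp_rot: [-0.006, 0.196, 0.981, 0.007]
wrist_force: [-0.3, 1.0, -0.7]
grip_width: 0.465
```

```bash
python3 - <<'E'
from h import *
s,M=st(); print(lane(s['tcp_pos']))
t=np.array([.5365,-.0075])+L.T@np.array([.003,-.06]); print('tool delta',M.T@(np.r_[t,.0665]-s['tcp_pos']))
E
```

```text
t 57.88 tcp [ 0.5144 -0.0662  0.1763] x [-0.923  0.384  0.014] y [0.384 0.923 0.012] z [-0.008  0.016 -1.   ] F [-0.3  1.  -0.7] g 0.465 q [-0.14  0.26 -0.14  1.17  0.01  0.26]
[ 0.0013428 -0.0627179]
tool delta [-0.00312497  0.00146684  0.10981602]
```

Emit:
play_rows([
  [-0.003,0.001,0.03],
  [0,0,0.03],
  [0,0,0.03],
  [0,0,0.013],
  [0,0,0.004],
  [0,0,0.003],
  [0,0,0],
  [0,0,0],
  [0,0,0],
  [0,0,0],
  [0,0,0],
  [0,0,0],
], claw=[-1,-1,-1,-1,-1,-1,-1,0.1,0.3,0.5,0.5,0.5], turn=[0,0,0,0,0,0,0,0,0,0,0,0])

```text
time: 58.88
tcp_pos: [0.5183, -0.0631, 0.0681]
tcp_rot: [-0.004, 0.194, 0.981, 0.007]
wrist_force: [0.0, -0.1, -0.4]
grip_width: 0.75
```

Emit:
play_rows([
  [0,0,-0.03],
  [0,0,-0.035],
  [0,0,-0.035],
  [0,0,-0.035],
  [-0.0125,0.035,-0.01],
  [-0.0125,0.035,-0.01],
  [-0.0125,0.035,-0.01],
  [-0.0125,0.035,0],
  [-0.0125,0.035,0],
  [-0.0125,0.035,0],
  [0,0,0],
  [0,0,0],
  [0,0,0],
], claw=[0.5,0.5,0.5,0.5,0.5,0.5,0.5,0.5,0.5,0.5,0.5,0.5,0.5], turn=[0,0,0,0,0,0,0,0,0,0,0,0,0])

```text
time: 59.97
tcp_pos: [0.6679, 0.1, 0.2338]
tcp_rot: [-0.005, 0.194, 0.981, 0.007]
wrist_force: [-0.2, 0.3, 0.3]
grip_width: 0.752
```

```bash
python3 - <<'E'
from h import *
s,M=st(); print(lane(s['tcp_pos'])); save('wrist','k1',None,1.42)
E
```

```text
t 59.97 tcp [0.6679 0.1    0.2338] x [-0.925  0.38   0.012] y [0.38  0.925 0.012] z [-0.007  0.015 -1.   ] F [-0.2  0.3  0.3] g 0.752 q [0.14 0.51 0.39 1.46 0.02 0.53]
[0.08194653 0.14862976]
```

View pics/k1.png

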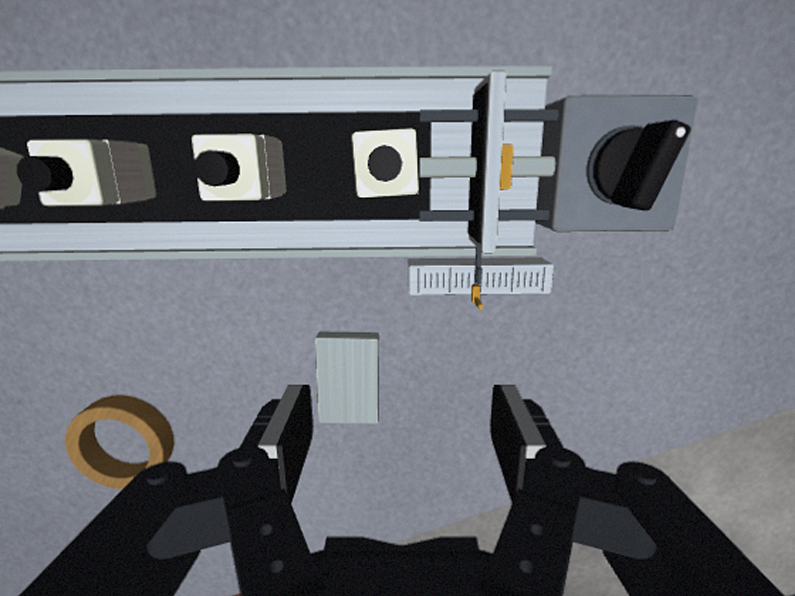

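```bash
python3 - <<'E'
from h import *
P=par('wrist'); s,M=st()
g=lambda n,uv,z:print(n,np.round(lane(ray('w',np.array(uv)/1.42,z,P))*1000,1).tolist())
g('lead top',[(352,131),(415,129),(418,195),(356,198)],.082); g('cap',[(384,163)],.106)
g('face top',[(491,75),(484,250)],.074); g('face bottom',[(475,90),(470,245)],.014)
g('rod end at z.03,.045,.06',[(420,167)]*3,[.03,.045,.06])
g('ptr,mark',[(477,284),(476,292)],.036)
g('A top',[(193,135),(260,135),(263,199),(198,200)],.082); g('A cap',[(215,167)],.106); g('B cap',[(37,172)],.106)
im=cv2.imread('pics/k1_raw.png').astype(int)
for r in range(194,212,2): print(r,[(int(p[0]),int(p[2]-p[0])) for p in im[r,328:345]])
E
```

```text
t 60.02 tcp [0.6677 0.0995 0.2343] x [-0.925  0.381  0.012] y [0.381 0.925 0.012] z [-0.006  0.016 -1.   ] F [ 0.7 -0.2 -0.6] g 0.747 q [0.14 0.51 0.39 1.46 0.02 0.53]
lead top [[-19.7, 121.6], [-20.4, 160.0], [18.7, 161.9], [20.1, 122.4]]
cap [[-0.8, 141.3]]
face top [[-51.2, 206.5], [56.1, 207.5]]
face bottom [[-51.8, 207.2], [63.1, 207.9]]
rod end at z.03,.045,.06 [[1.9, 165.9], [1.9, 165.1], [1.8, 164.3]]
ptr,mark [[90.2, 211.0], [96.8, 210.5]]
A top [[-18.4, 24.5], [-17.9, 65.3], [20.1, 63.2], [20.2, 21.8]]
A cap [[0.3, 44.7]]
B cap [[1.7, -57.6]]
194 [(222, -23), (203, -22), (109, -11), (223, -23), (220, -22), (208, -19), (60, -9), (51, -8), (72, -17), (83, -11), (90, -12), (159, -18), (224, -25), (221, -22), (204, -24), (109, -11), (224, -25)]
196 [(214, -23), (156, -18), (146, -15), (225, -24), (222, -22), (214, -22), (61, -5), (55, -10), (73, -14), (82, -16), (90, -11), (153, -13), (222, -23), (221, -23), (207, -25), (109, -8), (224, -24)]
198 [(201, -22), (155, -15), (140, -15), (209, -21), (212, -22), (202, -21), (70, -5), (45, -8), (69, -12), (76, -12), (98, -13), (179, -
[... 560 characters left out ...]
8, 133), (48, 130), (99, 0), (223, -27), (216, -24), (212, -22), (213, -22), (213, -22), (213, -21)]
206 [(216, -26), (213, -21), (218, -25), (205, -30), (17, 82), (58, 154), (60, 131), (58, 131), (54, 133), (89, 102), (190, 0), (218, -26), (216, -28), (214, -22), (211, -23), (214, -25), (212, -25)]
208 [(152, -15), (153, -17), (161, -17), (154, -19), (17, 82), (57, 153), (62, 129), (61, 124), (54, 134), (70, 113), (124, -23), (152, -19), (147, -15), (148, -14), (151, -16), (152, -15), (151, -15)]
210 [(149, -16), (149, -13), (156, -19), (148, -21), (15, 77), (56, 147), (25, 66), (23, 62), (24, 72), (57, 75), (124, -15), (154, -17), (153, -14), (153, -16), (152, -14), (155, -18), (150, -14)]
```

All the bottles are standing: lead at y = 141 mm, A at 44 mm, B at −58 mm and the row bottle at −165 mm. The stop face is at 207 mm and the pointer is at the marker. To move the lead I'll turn the jaws across the lane and take its cap, above the rods and the plate.

Emit:
play_rows([
  [0,0,0],
  [0,0,0],
  [0,0,0],
  [0,0,0],
  [0,0,0],
  [0,0,0],
  [0,0,0],
  [0,0,0],
  [0,0,0],
  [0,0,0],
  [0,0,0],
  [0,0,0],
  [0,0,0],
  [0,0,0],
  [0,0,0],
], claw=[0,0,0,0,0,0,0,0,0,0,0,0,0,0,0], turn=[-6.9,-6.9,-6.9,-6.9,-6.9,-6.9,-6.9,-6.9,-6.9,-6.9,-6.9,-6.9,-6.9,0,0])

```text
time: 61.27
tcp_pos: [0.6678, 0.099, 0.2351]
tcp_rot: [0.002, -0.552, 0.834, 0.008]
wrist_force: [0.7, -1.1, 0.1]
grip_width: 0.501
```

```bash
python3 - <<'E'
from h import *
s,M=st(); print(lane(s['tcp_pos']),np.degrees(np.arctan2(M[1,0],M[0,0])))
t=np.array([.5365,-.0075])+L.T@np.array([0,.1413]); print('tool delta',M.T@(np.r_[t,.099]-s['tcp_pos']))
E
```

```text
t 61.27 tcp [0.6678 0.099  0.2351] x [-0.39  -0.921 -0.013] y [-0.921  0.39   0.011] z [-0.005  0.016 -1.   ] F [ 0.7 -1.1  0.1] g 0.501 q [ 0.14  0.51  0.39  1.46  0.02 -1.03]
[0.08218832 0.14764654] -112.9521499541263
tool delta [0.00970436 0.080562   0.13687549]
```

Emit:
play_rows([
  [0.0032,0.027,0],
  [0.0032,0.027,0],
  [0.0032,0.0266,0],
  [0,0,0.03],
  [0,0,0.03],
  [0,0,0.03],
  [0,0,0.03],
  [0,0,0.015],
  [0,0,0],
  [0,0,0],
  [0,0,0],
  [0,0,0],
  [0,0,0],
  [0,0,0],
  [0,0,0],
  [0,0,0],
], claw=[0,0,0,0,0,0,0,0,0,0,-1,-1,-1,-1,-1,-1], turn=[0,0,0,0,0,0,0,0,0,0,0,0,0,0,0,0], newtons=30)

```text
time: 62.6
tcp_pos: [0.5903, 0.1246, 0.102]
tcp_rot: [0.003, -0.554, 0.832, 0.008]
wrist_force: [-0.1, -0.7, 6.4]
grip_width: 0.217
```

```bash
python3 - <<'E'
from h import *
s,M=st(); print(lane(s['tcp_pos']))
E
```

```text
t 62.6 tcp [0.5903 0.1246 0.102 ] x [-0.386 -0.923 -0.014] y [-0.923  0.386  0.009] z [-0.003  0.016 -1.   ] F [-0.1 -0.7  6.4] g 0.217 q [ 0.2   0.44 -0.07  1.06  0.02 -0.98]
[0.00075673 0.14254317]
```

Emit:
play_rows([
  [0,0,-0.001],
  [-0.005,0,0],
  [-0.005,0,0],
  [-0.005,0,0],
  [-0.005,0,0],
  [0,0,0],
  [0,0,0],
], claw=[-1,-1,-1,-1,-1,-1,-1], turn=[0,0,0,0,0,0,0])

```text
time: 63.18
tcp_pos: [0.5977, 0.1432, 0.1028]
tcp_rot: [0.003, -0.554, 0.832, 0.008]
wrist_force: [-1.7, -2.0, 9.0]
grip_width: 0.216
```

Emit:
play_rows([
  [-0.005,0,0],
  [-0.005,0,0],
  [-0.004,0,0],
  [-0.003,0,0],
  [-0.003,0,0],
  [0,0,0],
  [0,0,0],
], claw=[-1,-1,-1,-1,-1,-1,-1], turn=[0,0,0,0,0,0,0])

```text
time: 63.77
tcp_pos: [0.6048, 0.1614, 0.1016]
tcp_rot: [0.002, -0.555, 0.832, 0.008]
wrist_force: [-0.5, -2.1, 2.9]
grip_width: 0.215
```

```bash
python3 - <<'E'
from h import *
s,M=st(); print(lane(s['tcp_pos'])); save('side','s20'); save('wrist','k2')
a=cv2.imread('pics/k2_raw.png'); b=cv2.imread('pics/s20_raw.png')[200:320,100:340]
cv2.imwrite('pics/d20.png',np.hstack([cv2.resize(a,(400,300)),cv2.resize(b,(400,200+100),interpolation=2)]))
E
```

```text
t 63.77 tcp [0.6048 0.1614 0.1016] x [-0.385 -0.923 -0.012] y [-0.923  0.385  0.012] z [-0.006  0.016 -1.   ] F [-0.5 -2.1  2.9] g 0.215 q [ 0.25  0.48 -0.01  1.09  0.02 -0.92]
[0.00055371 0.18211291]
```

View pics/d20.png

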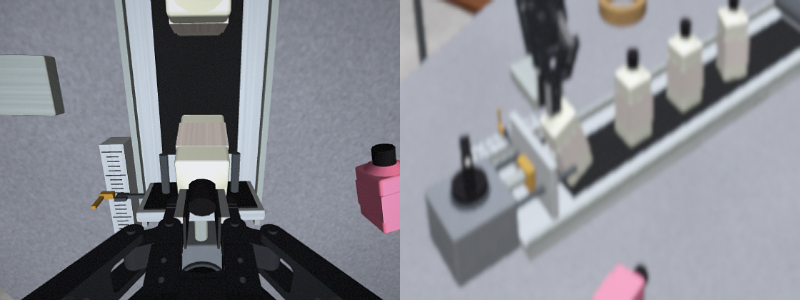

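The cap moved but the base lagged, so the bottle is leaning. I'll bring the cap back over the base, release, and push low on the body from behind instead.

Emit:
play_rows([
  [0.005,0,0],
  [0.005,0,0],
  [0.005,0,0],
  [0.005,0,0],
  [0.004,0,0],
  [0,0,0],
  [0,0,0],
  [0,0,0],
  [0,0,0],
], claw=[-1,-1,-1,-1,-1,-1,-1,-1,-1], turn=[0,0,0,0,0,0,0,0,0])

```text
time: 64.62
tcp_pos: [0.5958, 0.1394, 0.1016]
tcp_rot: [0.002, -0.554, 0.832, 0.008]
wrist_force: [-0.3, 1.7, 5.9]
grip_width: 0.213
```

```bash
python3 - <<'E'
from h import *
s,M=st(); print(lane(s['tcp_pos'])); save('side','s21'); P=par('side')
b=cv2.imread('pics/s21_raw.png')[220:310,130:265]
Y=s['tcp_pos']
cv2.imwrite('pics/d21.png',cv2.resize(b,(800,533),interpolation=2))
E
```

```text
t 64.62 tcp [0.5958 0.1394 0.1016] x [-0.385 -0.923 -0.013] y [-0.923  0.385  0.011] z [-0.005  0.016 -1.   ] F [-0.3  1.7  5.9] g 0.213 q [ 0.22  0.46 -0.04  1.07  0.02 -0.95]
[0.00037143 0.15833318]
```

View pics/d21.png

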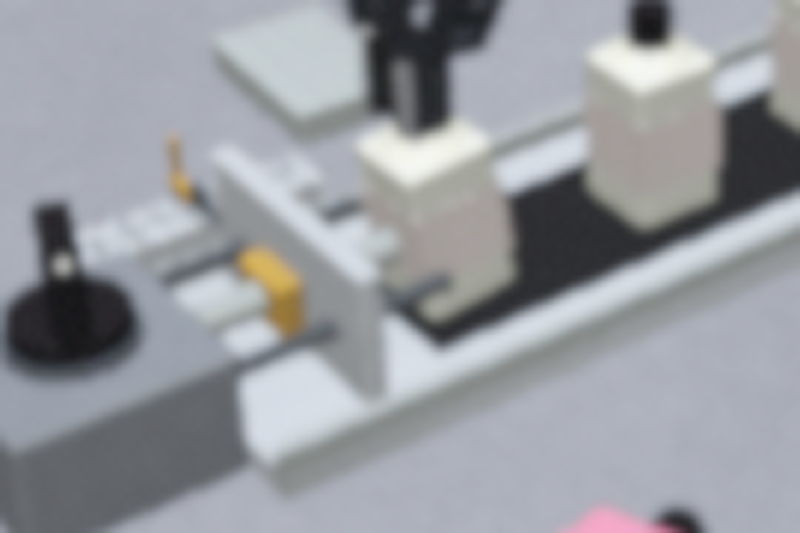

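I was pressing down while dragging, so belt friction held the base. I'll release and let it settle, then grip the body's upper part with flat pads, lift it 2 mm and carry it.

Emit:
play_rows([
  [0,0,0],
  [0,0,0],
  [0,0,0],
  [0,0,0],
  [0,0,-0.03],
  [0,0,-0.03],
  [0,0,-0.03],
  [0,0,0],
  [0,0,0],
], claw=[-0.3,0.0,0.3,0.5,0.5,0.5,0.5,0.5,0.5], turn=[0,0,0,0,0,0,0,0,0])

```text
time: 65.42
tcp_pos: [0.597, 0.1378, 0.193]
tcp_rot: [0.003, -0.554, 0.832, 0.008]
wrist_force: [0.1, 0.6, -0.6]
grip_width: 0.75
```

```bash
python3 - <<'E'
from h import *
s,M=st(); print(lane(s['tcp_pos'])); save('wrist','k3'); im=cv2.imread('pics/k3_raw.png'); save('side','s22'); b=cv2.imread('pics/s22_raw.png')[220:310,130:265]
cv2.imwrite('pics/d22.png',np.hstack([cv2.resize(im,(400,300)),cv2.resize(b,(400,300),interpolation=2)]))
E
```

```text
t 65.42 tcp [0.597  0.1378 0.193 ] x [-0.385 -0.923 -0.014] y [-0.923  0.385  0.009] z [-0.003  0.016 -1.   ] F [ 0.1  0.6 -0.6] g 0.75 q [ 0.22  0.41  0.11  1.28  0.02 -0.96]
[0.00210159 0.15735138]
```

View pics/d22.png

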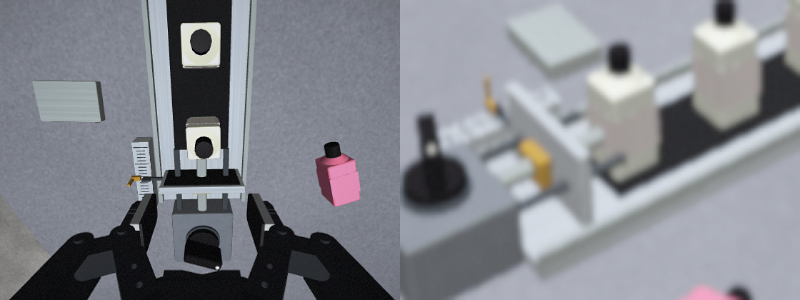

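```bash
python3 - <<'E'
from h import *
s,M=st(); f=lambda p:np.array(p,float)/.7143
C=ray('wrist',f([(203.5,147)]),.106); X=ray('wrist',f([(187,127),(220,127),(221,159),(188,160)]),.082); print('cap',lane(C),'top',np.round(lane(X)*1000,1).tolist(),lane(X.mean(0)))
print('tool',M.T@(np.r_[C[0,:2],.065]-s['tcp_pos']),M.T@(np.r_[X.mean(0)[:2],.065]-s['tcp_pos']))
E
```

```text
t 65.52 tcp [0.5956 0.1375 0.1906] x [-0.385 -0.923 -0.012] y [-0.923  0.385  0.012] z [-0.007  0.016 -1.   ] F [ 1.1 -0.3  0.1] g 0.749 q [ 0.22  0.41  0.11  1.28  0.02 -0.96]
cap [[-0.00213944  0.14050758]] top [[15.6, 124.4], [-21.2, 125.0], [-22.9, 163.2], [15.8, 163.7]] [-0.00319516  0.14407351]
tool [0.01759612 0.00128324 0.12538882] [0.01404516 0.00238957 0.12544384]
```

Emit:
play_rows([
  [0.008,0.001,0],
  [0.007,0.001,0],
  [0,0,0.03],
  [0,0,0.03],
  [0,0,0.03],
  [0,0,0.03],
  [0,0,0.004],
  [0,0,0],
  [0,0,0],
  [0,0,0],
  [0,0,0],
  [0,0,0],
  [0,0,0],
  [0,0,0],
], claw=[0.5,0.5,0.5,0.5,0.5,0.5,0.5,0.5,-1,-1,-1,-1,-1,-1], turn=[0,0,0,0,0,0,0,0,0,0,0,0,0,0], newtons=40)

```text
time: 66.68
tcp_pos: [0.589, 0.1266, 0.0693]
tcp_rot: [0.004, -0.554, 0.832, 0.007]
wrist_force: [0.4, -1.6, 6.4]
grip_width: 0.46
```

Emit:
play_rows([
  [0,0,-0.002],
  [0,0,-0.002],
  [0,0,0],
  [-0.004,0,0],
  [-0.004,0,0],
  [-0.004,0,0],
  [-0.004,0,0],
  [0,0,0],
  [0,0,0],
], claw=[-1,-1,-1,-1,-1,-1,-1,-1,-1], turn=[0,0,0,0,0,0,0,0,0])

```text
time: 67.43
tcp_pos: [0.5938, 0.1416, 0.0712]
tcp_rot: [0.002, -0.555, 0.832, 0.008]
wrist_force: [-0.6, 0.2, -0.8]
grip_width: 0.462
```

```bash
python3 - <<'E'
from h import *
s,M=st(); print(lane(s['tcp_pos']))
E
```

```text
t 67.43 tcp [0.5938 0.1416 0.0712] x [-0.385 -0.923 -0.012] y [-0.923  0.385  0.012] z [-0.006  0.016 -1.   ] F [-0.6  0.2 -0.8] g 0.462 q [ 0.23  0.48 -0.09  1.    0.02 -0.95]
[-0.00224867  0.15970418]
```

Emit:
play_rows([
  [-0.005,0,0],
  [-0.005,0,0],
  [-0.005,0,0],
  [-0.004,0,0],
  [-0.002,0,0],
  [-0.001,0,0],
  [0,0,0],
  [0,0,0],
], claw=[-1,-1,-1,-1,-1,-1,-1,-1], turn=[0,0,0,0,0,0,0,0])

```text
time: 68.1
tcp_pos: [0.6022, 0.1615, 0.0716]
tcp_rot: [0.002, -0.554, 0.832, 0.008]
wrist_force: [-0.8, -1.0, -1.5]
grip_width: 0.458
```

```bash
python3 - <<'E'
from h import *
s,M=st(); print(lane(s['tcp_pos'])); save('wrist','k4'); im=cv2.imread('pics/k4_raw.png'); save('side','s23'); b=cv2.imread('pics/s23_raw.png')[220:310,130:265]
cv2.imwrite('pics/d23.png',np.hstack([cv2.resize(im[150:420,140:420],(400,386)),cv2.resize(b,(400,386),interpolation=2)]))
E
```

```text
t 68.1 tcp [0.6022 0.1615 0.0716] x [-0.385 -0.923 -0.012] y [-0.923  0.385  0.012] z [-0.006  0.016 -1.   ] F [-0.8 -1.  -1.5] g 0.458 q [ 0.25  0.5  -0.06  1.02  0.02 -0.92]
[-0.00192074  0.18131686]
```

View pics/d23.png

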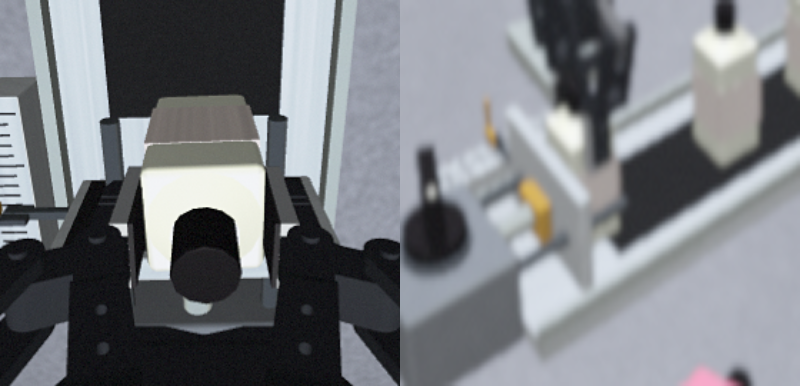

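Emit:
play_rows([
  [-0.0015,0,0],
  [-0.0015,0,0],
  [0,0,0],
  [0,0,0.002],
  [0,0,0.0015],
  [0,0,0],
  [0,0,0],
  [0,0,0],
  [0,0,0],
  [0,0,0],
  [0,0,0],
  [0,0,0],
], claw=[-1,-1,-1,-1,-1,-1,-0.1,0.0,0.1,0.3,0.3,0.3], turn=[0,0,0,0,0,0,0,0,0,0,0,0])

```text
time: 69.2
tcp_pos: [0.6035, 0.1646, 0.068]
tcp_rot: [0.002, -0.554, 0.832, 0.008]
wrist_force: [-0.4, -0.2, -0.6]
grip_width: 0.65
```

Emit:
play_rows([
  [0,0,-0.02],
  [0,0,-0.03],
  [0,0,-0.035],
  [0,0,-0.035],
  [0,0,-0.03],
  [-0.03,0,0],
  [-0.03,0,0],
  [0,0,0],
  [0,0,0],
  [0,0,0],
  [0,0,0],
], claw=[0.3,0.3,0.3,0.3,0.3,0.3,0.3,0.3,0.3,0.3,0.3], turn=[0,0,0,0,0,0,0,0,0,0,0])

```text
time: 70.12
tcp_pos: [0.6271, 0.2168, 0.2186]
tcp_rot: [0.001, -0.554, 0.832, 0.008]
wrist_force: [0.8, -0.6, -0.6]
grip_width: 0.652
```

```bash
python3 - <<'E'
from h import *
s,M=st(); print(lane(s['tcp_pos'])); save('wrist','k5',None,1.42)
E
```

```text
t 70.12 tcp [0.6271 0.2168 0.2186] x [-0.386 -0.923 -0.012] y [-0.923  0.385  0.012] z [-0.007  0.015 -1.   ] F [ 0.8 -0.6 -0.6] g 0.652 q [ 0.33  0.49  0.32  1.4   0.02 -0.85]
[0.00063639 0.24182891]
```

View pics/k5.png

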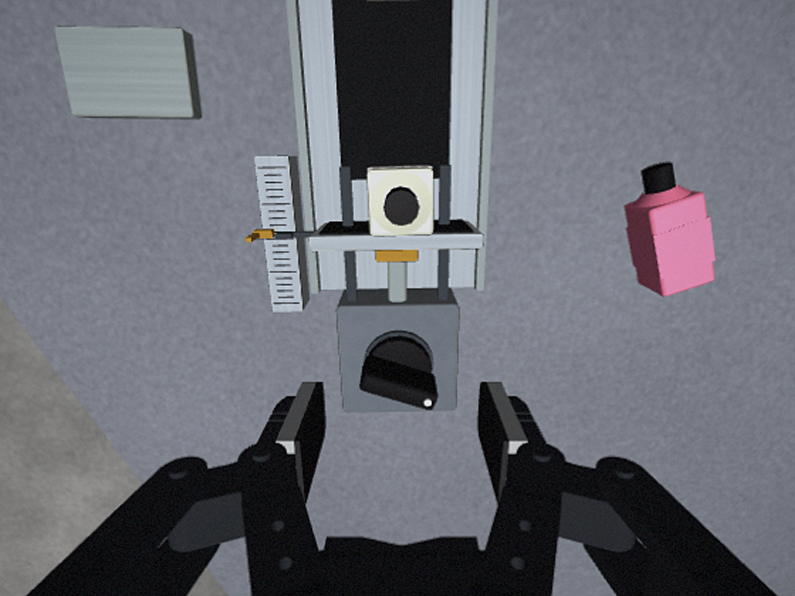

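```bash
python3 - <<'E'
from h import *
P=par('wrist')
g=lambda n,uv,z:print(n,np.round(lane(ray('w',np.array(uv)/1.42,z,P))*1000,1).tolist())
g('lead top',[(367,169),(433,169),(434,235),(370,235)],.082); g('cap',[(401,206)],.106); g('face',[(318,235),(483,235)],.074)
im=cv2.imread('pics/k5_raw.png').astype(int)
for c in range(172,202,3): print(c,[(int(p[0]),int(p[2]-p[0])) for p in im[157:175,c]])
st(); blobs('top','tend',z=.082,amin=60)
E
```

```text
lead top [[18.0, 165.8], [-20.8, 166.4], [-21.8, 205.3], [17.7, 204.7]]
cap [[-1.4, 184.7]]
face [[51.2, 205.5], [-53.8, 207.3]]
172 [(137, -12), (138, -15), (140, -12), (143, -15), (144, -15), (142, -14), (145, -14), (147, -16), (147, -16), (144, -19), (125, 17), (123, 18), (122, 15), (141, -21), (142, -16), (140, -14), (145, -15), (144, -15)]
175 [(146, -16), (145, -14), (139, -14), (136, -13), (141, -14), (144, -14), (140, -15), (143, -18), (76, 24), (15, 64), (38, 99), (59, 132), (55, 136), (104, 52), (143, -19), (138, -13), (133, -13), (136, -15)]
178 [(136, -13), (138, -14), (142, -15), (146, -13), (155, -18), (94, 47), (49, 141), (15, 61), (19, 64), (15, 57), (20, 49), (18, 48), (93, 10), (156, -19), (152, -15), (150, -16), (138, -12), (140, -14)]
181 [(138, -13), (139, -14), (140, -14), (146, -20), (80, 23), (31, 95), (52, 133), (16, 49), (15, 48), (19, 49), (30, 67), (106, -18), (140, -13), (141, -13), (144, -13), (147, -16), (140, -15), (137, -15)]
184 [(167, -11), (111, -10), (102, -13), (149, -19), (80, 22), (34, 99), (53, 129), (55, 124), (55, 122), (53, 124), (53, 126),
[... 1445 characters left out ...]
0], [-208.0, 176.0], [-221.0, 209.0]]
blob px [318.0, 220.0] area 132.0 world ctr [ 0.479  -0.1571] lane ctr [ 0.0023 -0.1602] corners lane mm [[14.0, -136.0], [28.0, -171.0], [-10.0, -185.0], [-23.0, -150.0]]
blob px [278.0, 204.0] area 213.5 world ctr [ 0.5184 -0.0632] lane ctr [ 0.004  -0.0584] corners lane mm [[14.0, -33.0], [29.0, -70.0], [-6.0, -84.0], [-21.0, -47.0]]
blob px [237.0, 189.0] area 122.0 world ctr [0.5546 0.0313] lane ctr [0.0024 0.0427] corners lane mm [[13.0, 67.0], [27.0, 32.0], [-8.0, 18.0], [-22.0, 53.0]]
blob px [182.0, 170.0] area 103.0 world ctr [0.6017 0.1624] lane ctr [-0.0027  0.1819] corners lane mm [[-12.0, 206.0], [23.0, 186.0], [7.0, 158.0], [-28.0, 177.0]]
```

```bash
python3 - <<'E'
from h import *
st(); print(job.sign_off())
E
```

```text
t 70.22 tcp [0.6272 0.2166 0.2189] x [-0.386 -0.922 -0.012] y [-0.922  0.386  0.012] z [-0.006  0.016 -1.   ] F [0.3 0.4 0.1] g 0.648 q [ 0.32  0.49  0.32  1.4   0.02 -0.85]
the job is handed in; nothing more can be done
None
```

The job is handed in at 70 s of the 210 s allowed; the sign-off reported no verdict. Only two bottles were tipped; there was no third.

- **Stop:** I wound it out to about 8 mm past the marker, then back in, with the last turn inwards. Close views put the pointer about 0 to 0.6 mm outside the marker. One oblique view read nearer 0.9 mm. I could not read the play directly; it follows from the last turn being inwards.
- **Tipped bottles:** both stand upright on the belt, at lane y of about 43 and −58 mm and within about 5 mm of the centre line. I raised them by tilting each one up against the gear housing's edge.
- **Lead bottle:** it stands upright about 1–3 mm from the stop's face, at lane y of about 183 mm. The row bottle was not touched. The gripper is clear of everything.

**What went wrong on the way:**
- Bottle A fell over the far lip once and had to be picked up again.
- While tilting A against the housing, forces reached about 48 N, mostly through the held bottle. The limit of 40 N applies to the arm or the gripper's body, and I saw no sign that either pressed on anything that hard, but I could not check it.
- The first drag of the lead bottle made it lean, so I carried it instead.
- Bottle B was knocked aside before I reached it.

I viewed about 26 pictures, well over the budget of 14.

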